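# Clear the cuff bench: punches to the rack, formers over the bar

## Task

Clear up after a batch of cuffs: draw every setting punch straight up out of the light wooden stand, without tipping, lifting or dragging the stand, and hang each by its head in the rack notch cut to the width of its neck. Hang every aluminium cuff former astride the steel bar, square across it, one leg each side, clear of the bench. Leave the empty stand upright in its place and the other things on the bench where they are.

Things in the scene. Friction and masses are not known exactly. Their poses are not given: they have to be found in the camera images.
- stand: light free-standing wooden stand (100 to 170 g), 46 mm wide (x), 226 mm long (y), 55 mm high, with four equal upright bores 10 mm wide and 50 mm deep in a row along y, 56 mm apart (at y = -84, -28, 28, 84 mm). Origin: centre of its underside; z up. Not fixed: it slides and tips easily.
- punch_a: steel setting punch, about 100 g, upright in any bore of the stand. Round about its z. From the foot up: shank 8 mm in diameter, 45 mm long (in the bore); neck 13 mm in diameter, 22 mm long (its step rests on the stand's top); head 28 mm in diameter, 40 mm tall (67 to 107 mm above the foot). Origin: centre of the foot; z up the axis. May be absent.
- punch_b: steel setting punch, about 130 g, upright in any bore of the stand. Round about its z. From the foot up: shank 8 mm in diameter, 45 mm long (in the bore); neck 18 mm in diameter, 22 mm long (its step rests on the stand's top); head 33 mm in diameter, 40 mm tall (67 to 107 mm above the foot). Origin: centre of the foot; z up the axis. May be absent.
- punch_c: steel setting punch, about 160 g, upright in any bore of the stand. Round about its z. From the foot up: shank 8 mm in diameter, 45 mm long (in the bore); neck 23 mm in diameter, 22 mm long (its step rests on the stand's top); head 38 mm in diameter, 40 mm tall (67 to 107 mm above the foot). Origin: centre of the foot; z up the axis. May be absent.
- punch_d: steel setting punch, about 190 g, upright in any bore of the stand. Round about its z. From the foot up: shank 8 mm in diameter, 45 mm long (in the bore); neck 28 mm in diameter, 22 mm long (its step rests on the stand's top); head 43 mm in diameter, 40 mm tall (67 to 107 mm above the foot). Origin: centre of the foot; z up the axis. May be absent.
- notch_a (a point): notch of punch_a, in one of four 8 mm thick plywood brackets 56 mm apart along a fixed rack, in any order; bracket tops are 100 mm above the table and nothing of the rack is higher. Notch 18 mm wide, open to -x (24 mm away) and above; the neck goes in, the head's underside rests on the bracket. Point: where the punch's axis belongs, level with the bracket's top; y along the rack.
- notch_b (a point): notch of punch_b, in one of four 8 mm thick plywood brackets 56 mm apart along a fixed rack, in any order; bracket tops are 100 mm above the table and nothing of the rack is higher. Notch 23 mm wide, open to -x (24 mm away) and above; the neck goes in, the head's underside rests on the bracket. Point: where the punch's axis belongs, level with the bracket's top; y along the rack.
- notch_c (a point): notch of punch_c, in one of four 8 mm thick plywood brackets 56 mm apart along a fixed rack, in any order; bracket tops are 100 mm above the table and nothing of the rack is higher. Notch 28 mm wide, open to -x (24 mm away) and above; the neck goes in, the head's underside rests on the bracket. Point: where the punch's axis belongs, level with the bracket's top; y along the rack.
- notch_d (a point): notch of punch_d, in one of four 8 mm thick plywood brackets 56 mm apart along a fixed rack, in any order; bracket tops are 100 mm above the table and nothing of the rack is higher. Notch 33 mm wide, open to -x (24 mm away) and above; the neck goes in, the head's underside rests on the bracket. Point: where the punch's axis belongs, level with the bracket's top; y along the rack.
- bar_mid (a point): middle of the fixed level round bar (16 mm in diameter, axis 130 mm above the table, 300 mm long, on a post at each end). The bar runs along this point's y.
- former_p: aluminium cuff former, 120 g: rigid arch of 4 mm sheet standing on two steel-weighted feet. 60 mm wide (y), 56 mm over the legs (x), 40 mm between the feet, 58 mm high; legs upright to 42 mm, then a roof sloping 28 degrees up to a ridge along y, its underside 54 mm above the feet. Origin: level with the feet, midway between the legs; z up. Grip across the legs from above. All alike. May be absent.
- former_q: aluminium cuff former, 120 g: rigid arch of 4 mm sheet standing on two steel-weighted feet. 60 mm wide (y), 56 mm over the legs (x), 40 mm between the feet, 58 mm high; legs upright to 42 mm, then a roof sloping 28 degrees up to a ridge along y, its underside 54 mm above the feet. Origin: level with the feet, midway between the legs; z up. Grip across the legs from above. All alike. May be absent.
- former_r: aluminium cuff former, 120 g: rigid arch of 4 mm sheet standing on two steel-weighted feet. 60 mm wide (y), 56 mm over the legs (x), 40 mm between the feet, 58 mm high; legs upright to 42 mm, then a roof sloping 28 degrees up to a ridge along y, its underside 54 mm above the feet. Origin: level with the feet, midway between the legs; z up. Grip across the legs from above. All alike. May be absent.
- mallet: rubber mallet lying on the bench, 85 mm head, 64 mm thick; origin under the middle of the head, handle towards its -x, about 220 mm. Not part of the job.
- spool: thread spool, 28 mm in diameter, 40 mm tall, standing. Not part of the job. Origin: under its centre.
- glue: white bottle, 44 mm in diameter, 110 mm tall, standing. Not part of the job. Origin: under its centre.
- rivet_tin: closed round tin, 60 mm in diameter, 22 mm tall. Not part of the job. Origin: under its centre.
- rule: steel rule lying flat, 30 x 200 x 4 mm, long along its y. Not part of the job. Origin: under its centre.
- awl: awl with a wooden handle lying flat, 140 mm long. Not part of the job. Origin: under its centre.
- wax: block of wax, 45 x 30 x 18 mm. Not part of the job. Origin: under its centre.
Things that resemble listed ones, but are neither listed nor needed, are in the scene too. Leave any blue look-alike of the former_p alone.

How it is judged (in metres and radians):
At the end, for the whole second after the job is handed in: Punches: upright (5 deg) in own notches, axis within 8 mm, head resting on the bracket (3 mm). Formers: ridge resting on the bar, within its length, centred to 18 mm, upright to 17 deg, square to 20 deg, off the bench. All at rest. Stand upright on the bench within 5 cm of its place (horizontal distance between punch_a and notch_a below 0.008 m and z of punch_a in the frame of notch_a between -0.07 and -0.063 m and angle between each of punch_a, punch_b, punch_c, punch_d's own z axis and vertical below 0.09 rad and linear speed of each of punch_a, punch_b, punch_c, punch_d below 0.02 m/s and horizontal distance between punch_b and notch_b below 0.008 m and z of punch_b in the frame of notch_b between -0.07 and -0.063 m and horizontal distance between punch_c and notch_c below 0.008 m and z of punch_c in the frame of notch_c between -0.07 and -0.063 m and horizontal distance between punch_d and notch_d below 0.008 m and z of punch_d in the frame of notch_d between -0.07 and -0.063 m and z of former_p in the frame of bar_mid between -0.051 and -0.038 m and x of former_p in the frame of bar_mid between -0.018 and 0.018 m and y of former_p in the frame of bar_mid between -0.14 and 0.14 m and angle between each of former_p, former_q, former_r's own z axis and vertical below 0.3 rad and angle between the y axis of each of former_p, former_q, former_r and the y axis of bar_mid, either way round below 0.35 rad and linear speed of each of former_p, former_q, former_r below 0.03 m/s and z of former_q in the frame of bar_mid between -0.051 and -0.038 m and x of former_q in the frame of bar_mid between -0.018 and 0.018 m and y of former_q in the frame of bar_mid between -0.14 and 0.14 m and z of former_r in the frame of bar_mid between -0.051 and -0.038 m and x of former_r in the frame of bar_mid between -0.018 and 0.018 m and y of former_r in the frame of bar_mid between -0.14 and 0.14 m and angle between stand's own z axis and vertical below 0.05 rad and distance of stand from where it was at the start of the episode below 0.05 m and height (world z) of stand below 0.004 m); the robot touches nothing.
It fails at once if the stand is tipped (more than about 11 degrees) or lifted off the bench (more than 15 mm) (angle between stand's own z axis and vertical above 0.2 rad or height (world z) of stand above 0.015 m).
It fails at once if the stand is dragged more than 5 cm from its place (distance of stand from where it was at the start of the episode above 0.05 m).
It fails at once if something that is not part of the job is moved more than 3 cm (distance of any of mallet, spool, glue, rivet_tin, rule, awl, wax from where it was at the start of the episode above 0.03 m).
Of punch_a, punch_b, punch_c, punch_d only 2 to 4 are there at a start; the rules pass over those that are not, and their reading is None.
Of former_p, former_q, former_r only 2 to 3 are there at a start; the rules pass over those that are not, and their reading is None.
At some moment in a run one of former_p, former_q, former_r may be knocked a few centimetres aside while the robot is not near it.
It also fails if it takes over 210 s, if anything falls off the work surface, if the arm or the gripper's body presses on something with over 40 N, if the wrist force passes 120 N, or if a joint passes its speed limit or range.

## Robot

A 6-joint arm with a two-finger parallel gripper is mounted at the origin on the work surface. World frame = base frame: x ahead of the robot, y to its left, z up, the work surface at z = 0. Lengths are in mm, angles in rad, forces in N, time in s.
With the tool pointing down it reaches from about 350 to 975 mm from the base axis. Payload 7.1 kg.
Tool frame: the origin (TCP) lies at the very end of the fingers, on their centre line; the grasp point (between the pads) lies 19 mm behind it (ctrl.grip_point_offset is the distance from the TCP to the grasp point, in mm); z points along the fingers, y is the direction in which the jaws open and shut (so a half turn about z gives the same grasp; the last joint's range is limited). The gripper opens to 88 mm and grips with 3 to 60 N. Pads are 20 mm wide; open, the fingers measure 115 mm over their backs; the gripper's body (75 mm by 178 mm) begins 61 mm behind the grasp point.
Start: joints at [1.318, 0.423, 1.63, -0, 1.089, -0.019], TCP at [144.766, 607.986, 222.675] pointing down, gripper open.
Joint ranges: [-3, 3], [-0.9, 2.11], [0.09, 2.58], [-1.31, 4.45], [0.11, 2.69], [-2.54, 2.54]. Speed limits (rad/s): [2.39, 2.39, 3.01, 3.14, 3.14, 3.14].

## Interface

Orientations are given as a rotation vector (axis times angle).
In Python, from workcell import ctrl gives the robot as it stands.
- The arm moves only by the tool move_arm, never from a script. Its argument "increments" is one flat list of numbers, 5 for each row, row after row: the closure in counts, from 0 (fully open) to 255 (shut), then the shift along the tool's x, y, z in mm, then the turn about the tool's z in degrees. In form: [grip, dx, dy, dz, yaw, grip, dx, dy, dz, yaw, ...]. A call has 1 to 12 rows; each row is the pose to reach, as a shift and turn from the pose measured when the call began, along the tool's axes at that moment; what a row does not reach only later rows make up. A row lasts 1/8 s, in which the tool goes at most 62.5 mm and 10.7 degrees, less where a joint would pass 70% of its speed; a pose out of reach is approached as far as the arm can. A call with a gripper value outside its range is refused whole. The fingers move at their own pace and stop on an object; the grip force is fixed at half the most. Time passes only in rows, so rows that repeat a pose let the fingers close. It gives the time, the measured TCP pose, the force and the opening at its end, in the units of the state.
- ctrl.get_obs(): the state, without advancing time (a new reading comes with each control period).
- ctrl.get_image(name): name is "side" or "top"; returns a dict with "frame" (384x512x3 uint8, red, green, blue), "vertical_fov" (degrees; the focal length in pixels is half the picture's height over the tangent of half this angle, whatever the lens; pixels are square), "cx", "cy" (the principal point, pixels), "pose" (4x4, takes a point from camera to world coordinates). Camera axes: x right, y down, z forward; pixel columns grow to the right and rows downward; lengths in mm; the calibration is good to about 2 mm. A picture is of the moment at which its call begins. There is no depth.
- ctrl.close_job(): hands the job in, once; it reports no verdict.
The state is a dict: "t": time; "qpos": joint angles; "qvel": joint speeds; "joint_torque": joint torques, N m; "ee_pos": TCP position; "orientation": TCP orientation; "ft_force": force on the tool from outside, world axes, zero at the start; "moment": the same for the moment, N m; "width": finger opening in mm.
Only numpy, scipy, OpenCV 4.12 (cv2) and the standard library are available. Lean on these libraries where they do the work, as an engineer would, in place of code of your own. Each camera call takes 0.05 s, during which the arm holds its last target.

## Working session

There is one attempt and no reset: what is moved stays moved. The work goes in short steps, Python scripts to look and compute and a tool call to move; the robot and the scene stay as the last step left them, time stands still between calls to the robot, and variables do not carry over. Pictures are saved under pics/ and viewed, and the job is handed in when it is done.

Besides the shell and the picture viewer there is one more tool, called after "Emit:" as name(argument=value, ...), one argument or row to a line, values as JSON. move_arm: Moves the arm, as the interface text tells. Its arguments: {"type":"object","properties":{"increments":{"type":"array","items":{"type":"number"}}},"required":["increments"]}

```bash
ls; mkdir -p pics; cat > h.py <<'E'
import numpy as np, cv2
from workcell import ctrl
def grab(n):
    im=ctrl.get_image(n); f=np.asarray(im["frame"]); H=f.shape[0]
    fl=H/2/np.tan(np.radians(im["vertical_fov"])/2)
    return f,fl,im["cx"],im["cy"],np.array(im["pose"])
def ray(c,u,v):
    f,fl,cx,cy,P=c
    d=P[:3,:3]@np.array([(u-cx)/fl,(v-cy)/fl,1]); return P[:3,3],d
def onz(c,u,v,z):
    o,d=ray(c,u,v); return o+d*(z-o[2])/d[2]
def proj(c,p):
    f,fl,cx,cy,P=c
    q=P[:3,:3].T@(np.array(p)-P[:3,3]); return fl*q[0]/q[2]+cx, fl*q[1]/q[2]+cy
def save(f,name,crop=None,s=1):
    if crop: f=f[crop[1]:crop[3],crop[0]:crop[2]]
    f=cv2.resize(f,None,fx=s,fy=s,interpolation=cv2.INTER_CUBIC)
    cv2.imwrite('pics/'+name,f[:,:,::-1])
E
python3 - <<'E'
from h import *
for n in("top","side"):
    c=grab(n); save(c[0],n+"0.png",s=1.5); print(n,c[1:4],c[4].round(3).tolist())
o=ctrl.get_obs();print(o["t"],o["ee_pos"],o["orientation"],o["width"],ctrl.grip_point_offset)
from scipy.spatial.transform import Rotation as R
print(R.from_rotvec(o["orientation"]).as_matrix().round(3))
E
```

```text
pics
top (np.float64(369.8267471166032), 251.48326297695414, 188.12221744806345) [[0.027, -0.985, 0.172, 331.042], [-1.0, -0.027, 0.005, -2.184], [-0.0, -0.172, -0.985, 1090.617], [0.0, 0.0, 0.0, 1.0]]
side (np.float64(443.8918200448789), 250.78056806962255, 189.96950093475544) [[0.711, -0.415, 0.567, -175.328], [-0.702, -0.444, 0.556, -628.701], [0.022, -0.794, -0.607, 815.53], [0.0, 0.0, 0.0, 1.0]]
0.1 [144.64815922 607.52452668 222.00320664] [-3.66432515e-01 -3.11997026e+00  2.08668628e-03] 88.07175394999066 18.700000000000003
[[-0.973  0.232 -0.   ]
 [ 0.232  0.973 -0.001]
 [ 0.    -0.001 -1.   ]]
```

View pics/top0.png

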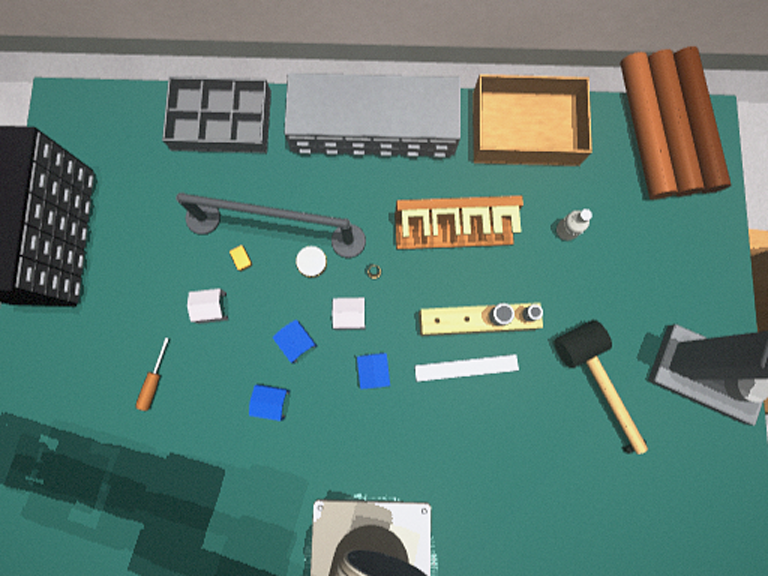

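View pics/side0.png

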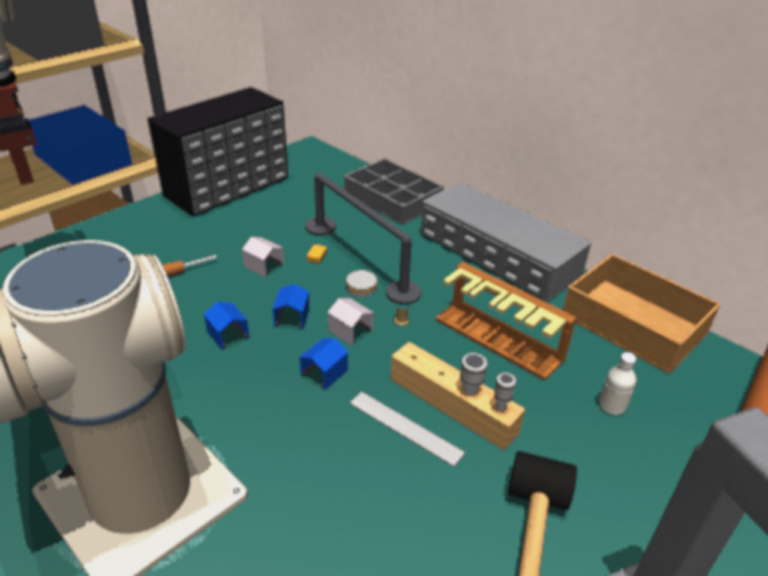

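The top view (1.5x scale) shows two light formers at (206,305) and (348,313). The three blue look-alikes to leave alone are at (294,341), (372,371) and (268,402). The stand holds two punches, at (503,314) and (534,312). The rack brackets are at about (412–508,218) and the bar runs from (182,198) to (346,224). Next, close crops.

```bash
python3 - <<'E'
from h import *
c=grab("top"); save(c[0],"t1.png",(255,120,405,235),5)
save(c[0],"t2.png",(110,120,260,290),4)
c=grab("side"); save(c[0],"s1.png",(250,165,400,300),5)
E
```

```text
(no output)
```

View pics/t1.png

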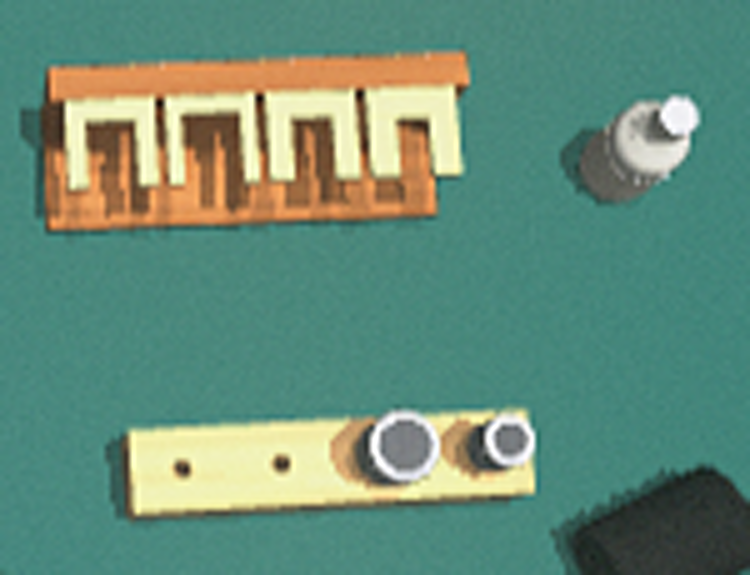

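View pics/t2.png

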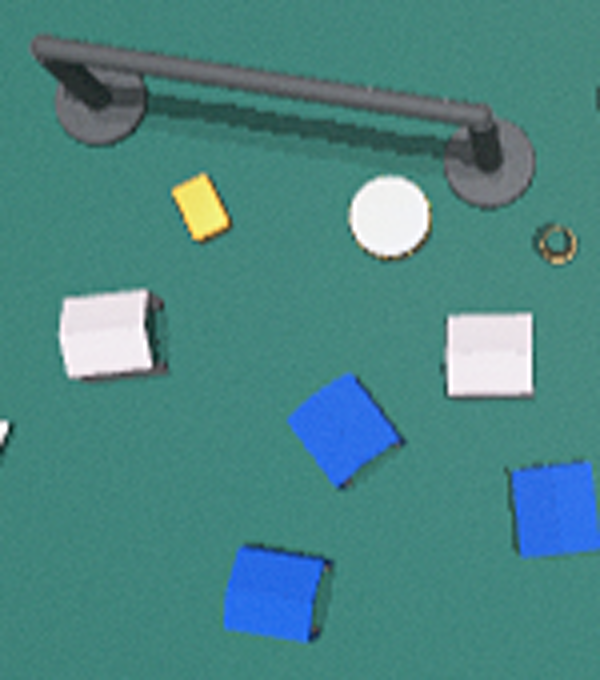

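View pics/s1.png

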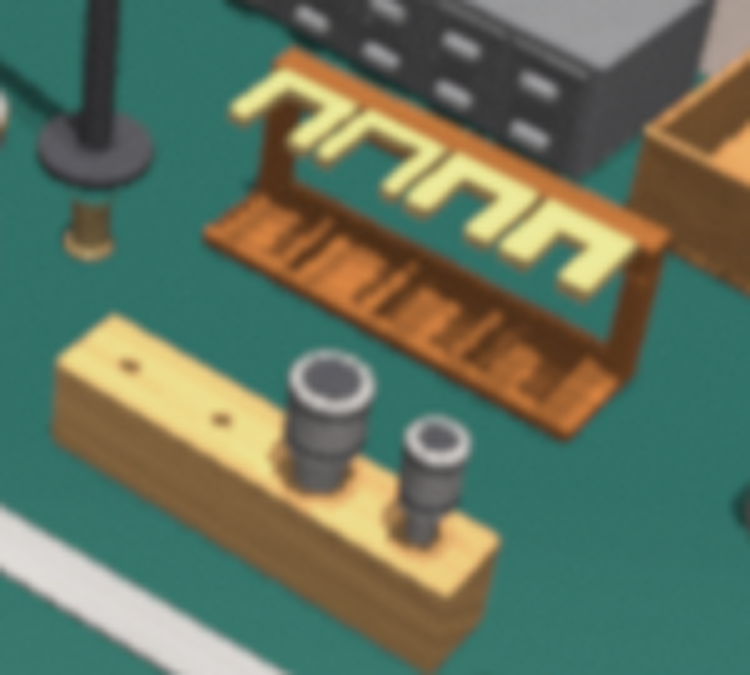

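Crops of the top view: the punch rims are at about px (335.5,209) and (356.7,208). The notches from left to right look like widths of about 28, 31, 23 and 18 mm, i.e. c, d, b, a. I'll measure them properly.

```bash
cat > meas.py <<'E'
from h import *
c=grab("top"); f=c[0]; hsv=cv2.cvtColor(f,cv2.COLOR_RGB2HSV); 
def P(u,v,z): return onz(c,u,v,z)
# brackets / stand: light yellow
m=cv2.inRange(hsv,(18,40,150),(38,200,255)); 
cs,_=cv2.findContours(m,cv2.RETR_EXTERNAL,cv2.CHAIN_APPROX_NONE)
for k in sorted(cs,key=lambda k:k[0,0,0]):
    a=cv2.contourArea(k)
    if a<60: continue
    x,y,w,h=cv2.boundingRect(k)
    if x<250 or x>380 or y>240: continue
    if y<180: print("bracketbox",x,y,w,h,a)
    else:
        r=cv2.minAreaRect(k); print("stand",r, [P(*p,55).round(1)[:2].tolist() for p in cv2.boxPoints(r)], P(*r[0],55).round(1))
# punches: low-sat greys in stand region
m=cv2.inRange(hsv,(0,0,150),(180,40,255)); m[:195]=0;m[225:]=0;m[:,:300]=0;m[:,368:]=0
cs,_=cv2.findContours(m,cv2.RETR_EXTERNAL,cv2.CHAIN_APPROX_NONE)
for k in cs:
    if cv2.contourArea(k)<20: continue
    (u,v),r=cv2.minEnclosingCircle(k); e=cv2.fitEllipse(k)
    print("punch",e,P(*e[0],117).round(1),"diam",np.mean(e[1])/c[1]*(c[4][2,3]-117)+2.6)
# formers white
m=cv2.inRange(hsv,(0,0,170),(180,45,255)); 
if __name__=="__main__":
  cs,_=cv2.findContours(m,cv2.RETR_EXTERNAL,cv2.CHAIN_APPROX_NONE)
  for k in cs:
    a=cv2.contourArea(k)
    if a<200 : continue
    r=cv2.minAreaRect(k)
    if r[0][1]<150 or r[0][1]>300:continue
    ctr=P(*r[0],50); print("white",r,a,[P(*p,50).round(1)[:2].tolist() for p in cv2.boxPoints(r)],ctr.round(1))
E
python3 meas.py
python3 - <<'E'
from h import *
c=grab("top"); f=c[0].copy()
save(f,"t3.png",(260,128,352,172),8)
save(f,"t4.png",(115,170,260,225),5)
c=grab("side"); save(c[0],"s2.png",(155,110,290,240),5)
E
```

```text
bracketbox 268 139 19 19 156.0
bracketbox 288 138 19 19 125.5
bracketbox 308 138 19 18 190.5
stand ((320.7057800292969, 211.91021728515625), (17.029062271118164, 80.25733947753906), 86.98721313476562) [[464.7, -79.3], [482.9, -305.5], [434.9, -306.8], [416.9, -82.5]] [ 449.8 -193.4   55. ]
bracketbox 320 52 62 48 1384.0
bracketbox 328 137 19 19 212.0
punch ((356.5511169433594, 207.5338134765625), (9.094600677490234, 9.742244720458984), 139.74929809570312) [ 456.9 -276.9  117. ] diam 27.395234523915597
punch ((335.5227355957031, 208.5623016357422), (12.78548526763916, 13.685171127319336), 142.8748321533203) [ 452.6 -221.2  117. ] diam 37.44373946109039
white ((310.6999206542969, 244.73916625976562), (11.086872100830078, 68.35823822021484), 83.79655456542969) 676.5 [[360.2, -69.8], [385.8, -259.3], [355.5, -262.1], [330.1, -73.6]] [ 357.8 -166.1   50. ]
white ((231.5, 208.0), (20.0, 21.0), 90.0) 383.0 [[482.3, 88.8], [483.9, 29.2], [427.0, 27.4], [425.4, 86.5]] [454.5  58.   50. ]
white ((135.81707763671875, 202.85366821289062), (19.5463809967041, 22.417600631713867), 83.6598129272461) 378.0 [[485.2, 366.6], [494.0, 303.7], [438.7, 293.4], [429.9, 355.7]] [461.8 329.8  50. ]
white ((206.5, 173.5), (19.0, 19.0), 90.0) 287.0 [[579.6, 162.3], [581.1, 107.4], [525.3, 105.0], [523.8, 159.4]] [552.3 133.5  50. ]
```

View pics/t3.png

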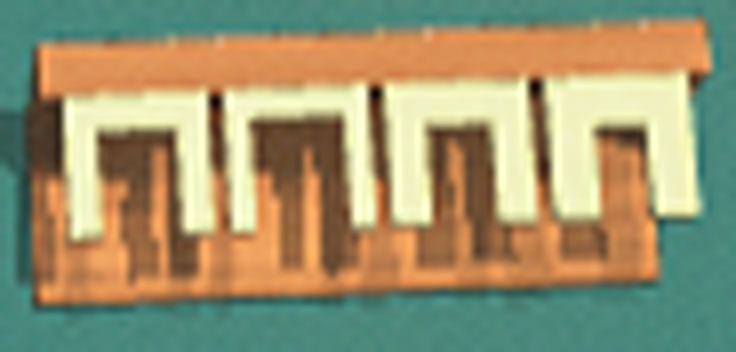

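View pics/t4.png

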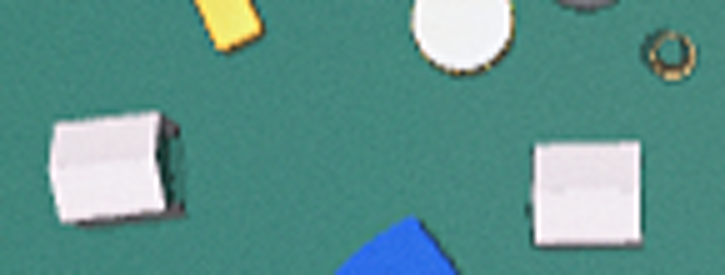

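View pics/s2.png

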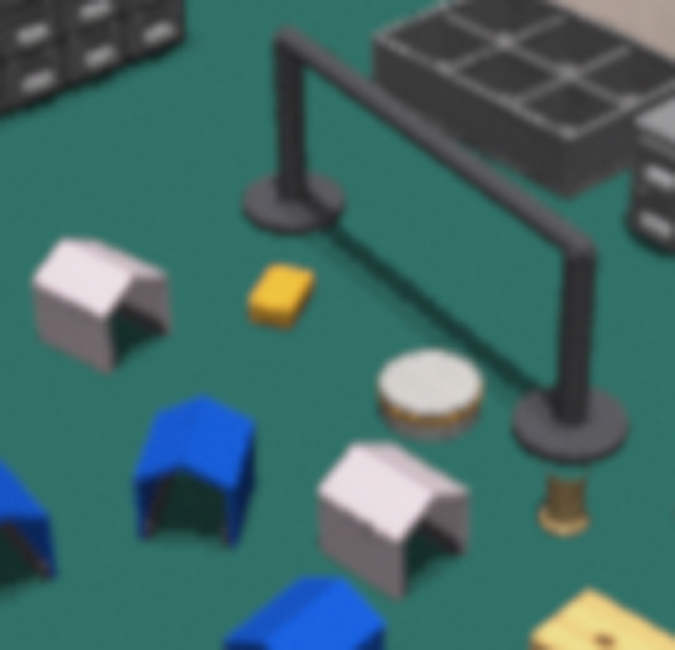

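```bash
python3 - <<'E'
from h import *
c=grab("top"); g=c[0][:,:,1].astype(np.float32)
S=8; x0,y0=255,128; G=cv2.resize(g[128:172,255:352],None,fx=S,fy=S,interpolation=cv2.INTER_CUBIC)
b=(cv2.resize(c[0][128:172,255:352,2],None,fx=S,fy=S,interpolation=cv2.INTER_CUBIC)>120)&(G>175)
r=cv2.resize(c[0][128:172,255:352,0],None,fx=S,fy=S,interpolation=cv2.INTER_CUBIC)
b&=r>150
for row in range(150,240,10):
    d=np.flatnonzero(np.diff(b[row].astype(int))); print(row,d.tolist())
m=b.astype(np.uint8)*255
save(cv2.cvtColor(m,cv2.COLOR_GRAY2RGB),"mask.png")
# bar
ct=c; cs=grab("side")
for (ut,vt,us,vs) in [((38)/4+110,48/4+120,287/5+155,37/5+110),(490/4+110,112/4+120,580/5+155,247/5+110)]:
    o1,d1=ray(ct,ut,vt);o2,d2=ray(cs,us,vs)
    A=np.c_[d1,-d2];s=np.linalg.lstsq(A,o2-o1,rcond=None)[0]
    print("bar end",(o1+d1*s[0]).round(1),(o2+d2*s[1]).round(1),onz(ct,ut,vt,130).round(1))
E
```

```text
150 [105, 136, 217, 247, 268, 290, 386, 410, 428, 466, 534, 572, 590, 637, 687, 734]
160 [105, 136, 218, 248, 267, 290, 387, 410, 430, 466, 534, 573, 591, 637, 688, 735]
170 [105, 136, 220, 250, 267, 291, 387, 411, 430, 467, 535, 574, 591, 638, 688, 735]
180 [108, 139, 219, 252, 268, 295, 388, 414, 431, 469, 535, 575, 591, 639, 689, 736]
190 [106, 140, 220, 252, 270, 295, 390, 415, 431, 470, 536, 576, 592, 640, 692, 737]
200 [106, 140, 222, 252, 269, 296, 390, 415, 431, 470, 536, 576, 592, 640, 692, 739]
210 [107, 140, 222, 254, 270, 296, 391, 416, 431, 471, 537, 577, 596, 640, 695, 739]
220 [110, 142, 222, 254, 271, 296, 391, 415, 434, 470, 545, 572]
230 [110, 143, 225, 252, 273, 294]
bar end [644.8 365.5 126.6] [649.1 362.  126.7] [643.7 364.2 130. ]
bar end [606.6  56.5 132.2] [603.8  59.  131.6] [607.2  56.6 130. ]
```

View pics/mask.png

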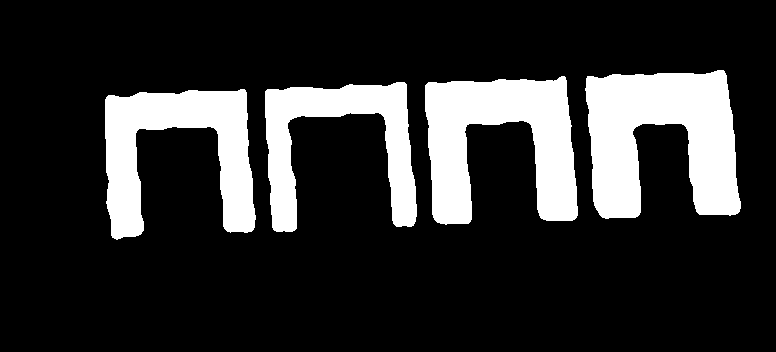

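```bash
python3 - <<'E'
from h import *
c=grab("top"); S=8
def w(x,y,z): return onz(c,(x+.5)/S-.5+255,(y+.5)/S-.5+128,z)
# rack frame: tips
tc=w(182,234,100); ta=w(667.5,215.5,100); print(tc.round(1),ta.round(1),np.linalg.norm(ta-tc))
yv=(tc-ta)/np.linalg.norm(tc-ta); xv=np.array([yv[1],-yv[0],0]); print("rack x",xv.round(3))
for n,t,p in(("c",tc,(178,162)),("a",ta,(662,144))):
    print(n,"axis",(t+24*xv).round(1),"direct",w(*p,100).round(1),"target -3",(t+21*xv).round(1))
hsv=cv2.cvtColor(c[0],cv2.COLOR_RGB2HSV); V=c[0].max(2).astype(float)
pts=[]
for u in range(135,222,6):
    v0=132+(u-119.5)*(16/113); rows=range(int(v0)-6,int(v0)+7)
    sel=[r for r in rows if hsv[r,u,1]<90]
    pts.append((u,np.mean(sel),len(sel)))
pts=np.array(pts); print(pts[:,2])
k=np.polyfit(pts[:,0],pts[:,1],1); print("resid",np.abs(np.polyval(k,pts[:,0])-pts[:,1]).max())
A=onz(c,119.5,np.polyval(k,119.5),130);B=onz(c,232.5,np.polyval(k,232.5),130);print(A.round(1),B.round(1),((A+B)/2).round(1),np.degrees(np.arctan2((A-B)[0],(A-B)[1])))
# formers: eave corners from t4
for nm,q,rg in(("R",[(535,143),(640,143),(640,245),(535,245)],[(533,188),(641,188)]),("L",[(54,122),(158,113),(164,208),(62,222)],[(51,163),(156,160)])):
    W=[onz(c,x/5+115-.4,y/5+170-.4,43) for x,y in q]; Z=[onz(c,x/5+115-.4,y/5+170-.4,58) for x,y in rg]
    print(nm,np.array(W)[:,:2].round(1).tolist(),np.mean(W,0).round(1),"ridge",np.array(Z)[:,:2].round(1).tolist(),np.mean(Z,0).round(1))
E
```

```text
[594.1 -66.1 100. ] [ 605.2 -233.7  100. ] 167.89873627712814
rack x [0.998 0.066 0.   ]
c axis [618.  -64.5 100. ] direct [619.8 -64.4 100. ] target -3 [615.  -64.7 100. ]
a axis [ 629.2 -232.1  100. ] direct [ 630.8 -232.1  100. ] target -3 [ 626.2 -232.3  100. ]
[10. 10.  6.  6.  6.  6.  6.  6.  6.  5.  6.  6.  6.  6.  6.]
resid 1.002380952381003
[642.3 364.1 130. ] [606.4  56.6 130. ] [624.4 210.3 130. ] 6.662717979435644
R [[482.8, 87.7], [484.4, 27.6], [426.0, 25.8], [424.4, 85.3]] [454.4  56.6  43. ] ridge [[455.1, 86.5], [456.7, 25.8]] [455.9  56.2  58. ]
L [[487.4, 364.0], [494.3, 304.8], [439.7, 297.2], [430.1, 354.5]] [462.9 330.1  43. ] ridge [[461.8, 358.5], [465.1, 299.5]] [463.5 329.   58. ]
```

```bash
cat > go.py <<'E'
import sys
from h import *
from scipy.spatial.transform import Rotation as R
def go(x,y,z,a,say=True):
    o=ctrl.get_obs(); M=R.from_rotvec(o["orientation"]).as_matrix(); p=np.array(o["ee_pos"])
    d=M.T@(np.array([x,y,z])-p); cur=np.degrees(np.arctan2(M[1,1],M[0,1])); yaw=((cur-a)+90)%180-90
    print("at",p.round(1),"jaw",cur.round(2),"tilt",np.degrees(np.arccos(-M[2,2])).round(2),"-> d",d.round(1),"yaw",yaw.round(1),"q6",round(o["qpos"][5],2),"w",round(o["width"],1),"F",np.round(o["ft_force"],1),"t",round(o["t"],1))
if __name__=="__main__": go(*map(float,sys.argv[1:]))
E
python3 go.py 455 56.5 190 1.5
```

```text
at [144.8 608.  222.7] jaw 76.6 tilt 0.0 -> d [-429.6 -464.6   32.7] yaw 75.1 q6 -0.02 w 87.7 F [ 0.4 -0.2  0.3] t 0.5
```

Emit:
move_arm(
  increments=[0,-60,-65,5,10,0,-120,-130,10,20,0,-180,-195,15,30,0,-240,-260,20,40,0,-300,-325,25,50,0,-340,-370,27,58,0,-380,-410,29,66,0,-410,-445,31,72,0,-430,-465,33,75,0,-430,-465,33,75,0,-430,-465,33,75,0,-430,-465,33,75],
)

```text
t: 2.0
ee_pos: [455.2, 55.7, 189.6]
orientation: [-2.192, -2.25, 0.0]
ft_force: [0.1, 0.6, -0.1]
width: 88.0
```

```bash
python3 go.py 455 56.5 14 1.5; python3 - <<'E'
from h import *
c=grab("side"); save(c[0],"s3.png",(100,80,330,270),3)
E
```

```text
at [455.2  55.7 189.6] jaw 1.5 tilt 0.03 -> d [ 8.000e-01 -1.000e-01  1.756e+02] yaw 0.0 q6 0.07 w 88.0 F [ 0.1  0.6 -0.1] t 2.0
```

View pics/s3.png

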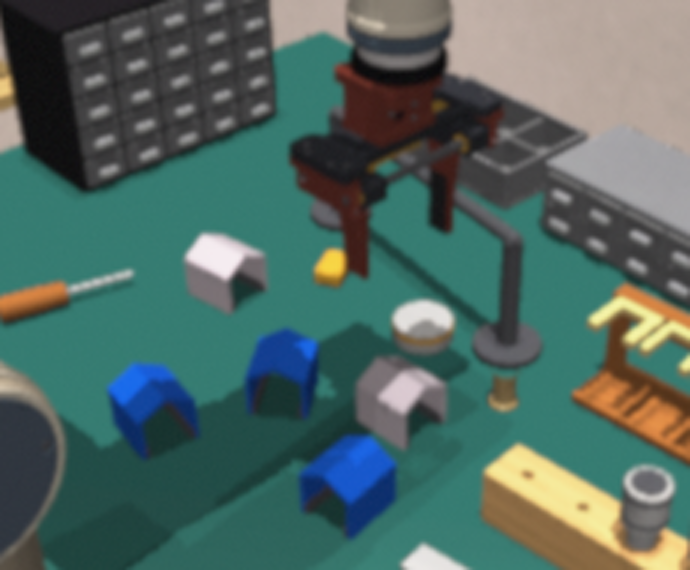

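The jaws are open above former R (crop (400,400)), aligned across its legs. Now I'll descend and grip.

Emit:
move_arm(
  increments=[0,1,0,50,0,0,1,0,100,0,0,1,0,140,0,0,1,0,165,0,0,1,0,175,0,0,1,0,175,0,255,1,0,175,0,255,1,0,175,0,255,1,0,175,0,255,1,0,175,0,255,1,0,175,0,255,1,0,175,0],
)

```text
t: 3.55
ee_pos: [455.0, 57.4, 15.0]
orientation: [-2.191, -2.252, -0.0]
ft_force: [-1.2, -0.1, 7.2]
width: 56.0
```

```bash
python3 go.py 455 56.5 190 1.5;python3 - <<'E'
import numpy as np
m=np.array([624.4,210.3]);d=np.array([.116,.9932])
print(m-55*d,m+55*d)
E
```

```text
at [455.   57.4  15. ] jaw 1.58 tilt 0.02 -> d [  -0.9   -0.  -175. ] yaw 0.1 q6 0.07 w 56.0 F [-1.2 -0.1  7.2] t 3.5
[618.02  155.674] [630.78  264.926]
```

Emit:
move_arm(
  increments=[255,0,0,-20,0,255,0,0,-60,0,255,0,0,-120,0,255,0,0,-175,0,255,0,0,-185,0,255,0,0,-185,0],
)

```text
t: 4.3
ee_pos: [454.8, 57.3, 200.0]
orientation: [2.191, 2.251, 0.001]
ft_force: [0.4, 0.9, -1.9]
width: 55.6
```

```bash
python3 go.py 618 155.7 200 -6.66
```

```text
at [454.8  57.3 200. ] jaw 1.57 tilt 0.05 -> d [9.390e+01 1.658e+02 1.000e-01] yaw 8.2 q6 0.07 w 55.6 F [ 0.4  0.9 -1.9] t 4.3
```

Emit:
move_arm(
  increments=[255,20,40,0,2,255,47,83,0,4,255,75,130,0,6,255,90,158,0,8,255,94,166,0,8.2,255,94,166,0,8.2,255,94,166,0,8.2],
)

```text
t: 5.18
ee_pos: [616.7, 155.0, 199.3]
orientation: [-2.346, -2.089, 0.002]
ft_force: [0.3, -0.1, -0.8]
width: 55.9
```

```bash
python3 go.py 618 155.7 104 -6.66; python3 - <<'E'
from h import *
c=grab("side"); save(c[0],"s4.png",(130,60,300,230),4)
c=grab("top"); save(c[0],"t5.png",(110,90,260,220),4)
E
```

```text
at [616.7 155.  199.3] jaw -6.63 tilt 0.08 -> d [ 0.9  1.3 95.2] yaw 0.0 q6 0.34 w 55.9 F [ 0.3 -0.1 -0.8] t 5.2
```

View pics/s4.png

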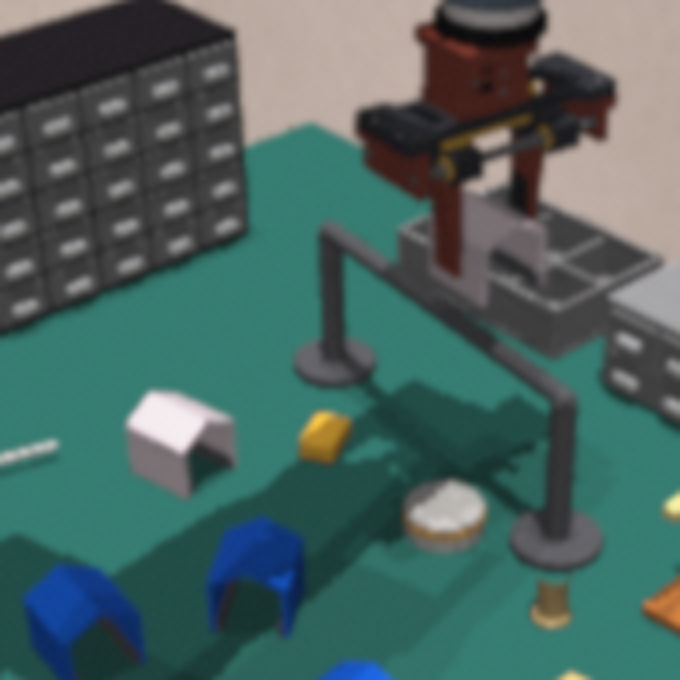

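View pics/t5.png

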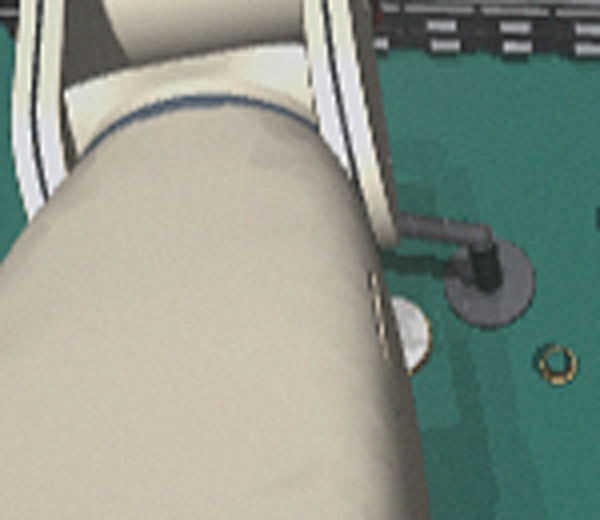

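Former R is held level above the bar in the side view (crop (490,240)). I'll lower it.

Emit:
move_arm(
  increments=[255,1,1,30,0,255,1,1,55,0,255,1,1,75,0,255,1,1,88,0,255,1,1,95,0,255,1,1,97,0,255,1,1,97,0],
)

```text
t: 6.15
ee_pos: [618.7, 156.2, 103.5]
orientation: [2.346, 2.089, 0.001]
ft_force: [-0.3, -0.2, -0.9]
width: 56.0
```

```bash
python3 go.py 618 155.7 99 -6.66; python3 - <<'E'
from h import *
c=grab("side"); save(c[0],"s5.png",(180,60,300,180),5)
E
```

```text
at [618.7 156.2 103.5] jaw -6.65 tilt 0.05 -> d [-0.5 -0.7  4.5] yaw 0.0 q6 0.34 w 56.0 F [-0.3 -0.2 -0.9] t 6.2
```

View pics/s5.png

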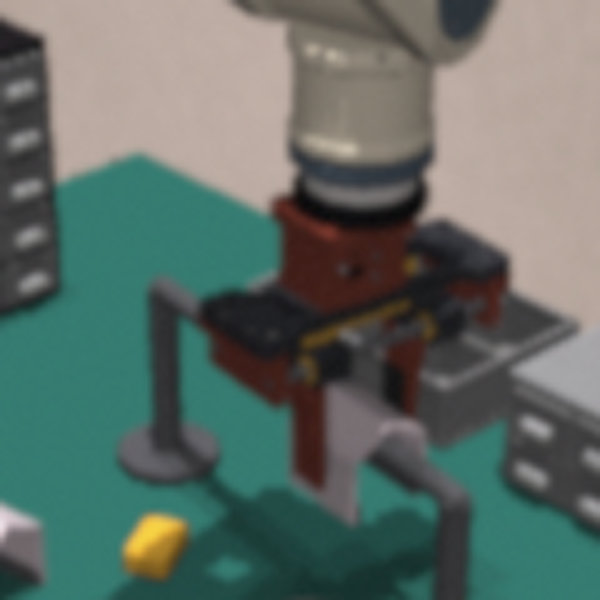

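It is astride the bar and about 4 mm above rest. I'll lower to contact and release.

Emit:
move_arm(
  increments=[255,0,0,2,0,255,0,0,4,0,255,0,0,5,0,255,0,0,5,0],
)

```text
t: 6.7
ee_pos: [619.4, 156.1, 100.9]
orientation: [2.345, 2.088, 0.003]
ft_force: [-5.7, -1.3, 14.8]
width: 55.8
```

```bash
python3 go.py 618 155.7 99 -6.66
```

```text
at [619.4 156.1 100.9] jaw -6.64 tilt 0.14 -> d [-0.6 -1.3  1.9] yaw 0.0 q6 0.34 w 55.8 F [-5.7 -1.3 14.8] t 6.7
```

Emit:
move_arm(
  increments=[255,0,-2,0,0,255,0,-2,0,0,150,0,-2,0,0,0,0,-2,0,0,0,0,-2,0,0,0,0,-2,0,0,0,0,-2,0,0],
)

```text
t: 7.58
ee_pos: [617.3, 156.3, 100.7]
orientation: [2.345, 2.088, 0.003]
ft_force: [0.2, 0.3, -0.1]
width: 87.1
```

```bash
python3 go.py 618 155.7 99 -6.66; python3 - <<'E'
from h import *
c=grab("side"); save(c[0],"s6.png",(180,60,300,180),5)
E
```

```text
at [617.3 156.3 100.7] jaw -6.64 tilt 0.13 -> d [-0.5  0.7  1.7] yaw 0.0 q6 0.35 w 87.1 F [ 0.2  0.3 -0.1] t 7.6
```

View pics/s6.png

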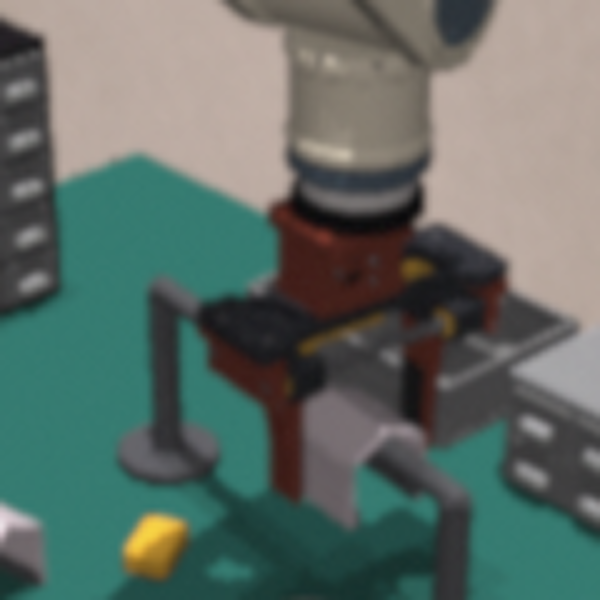

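The former hangs on the bar with the fingers clear. I'll raise up and re-measure former L.

Emit:
move_arm(
  increments=[0,0,0,-40,0,0,0,0,-80,0,0,0,0,-120,0,0,0,0,-130,0],
)

```text
t: 8.12
ee_pos: [618.5, 156.7, 233.8]
orientation: [2.344, 2.087, 0.01]
ft_force: [-0.6, 0.5, 0.0]
width: 87.6
```

```bash
python3 go.py 463 329.5 190 6.3; python3 - <<'E'
from h import *
c=grab("side"); save(c[0],"s7.png",(150,60,310,200),5)
E
```

```text
at [618.5 156.7 233.8] jaw -6.64 tilt 0.42 -> d [ 153.6 -174.7   42.9] yaw -12.9 q6 0.35 w 87.6 F [-0.6  0.5  0. ] t 8.1
```

View pics/s7.png

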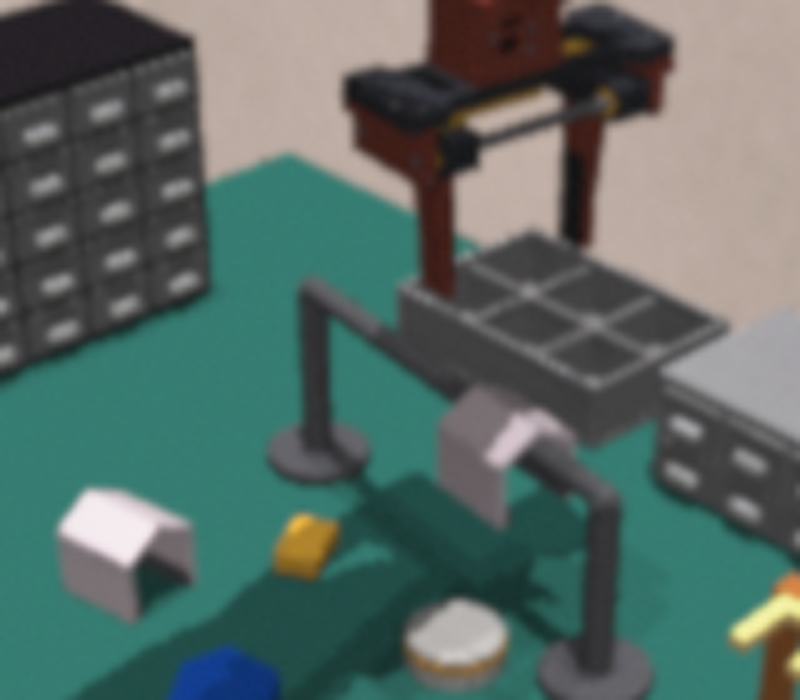

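Former R hangs square on the bar (crop (505,450)). Former L is unmoved at side px (175,170).

Emit:
move_arm(
  increments=[0,30,-35,5,-3,0,70,-80,15,-7,0,110,-125,28,-10,0,140,-160,38,-13,0,153,-174,42,-13,0,153.5,-174.5,43,-13,0,153.5,-174.5,43,-13],
)

```text
t: 9.05
ee_pos: [463.8, 328.6, 189.4]
orientation: [2.093, 2.337, 0.008]
ft_force: [0.4, 1.0, 0.7]
width: 87.9
```

```bash
python3 go.py 463 329.5 14 6.3; python3 - <<'E'
from h import *
c=grab("side"); save(c[0],"s8.png",(130,60,290,200),5)
E
```

```text
at [463.8 328.6 189.4] jaw 6.29 tilt 0.38 -> d [  1.   -1.8 175.4] yaw -0.0 q6 0.49 w 87.9 F [0.4 1.  0.7] t 9.1
```

View pics/s8.png

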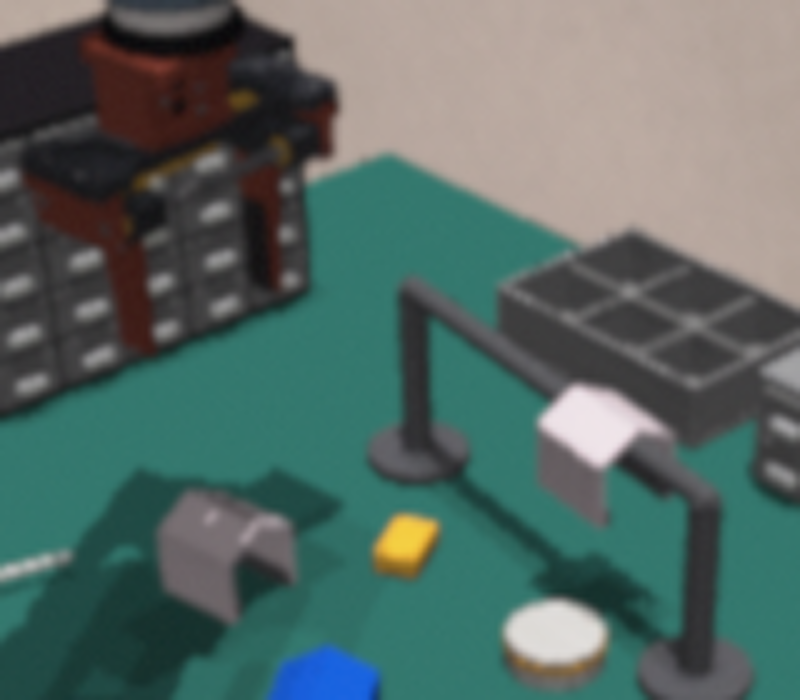

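Former L (crop (228,555)) is where I measured it. The jaws are above it.

Emit:
move_arm(
  increments=[0,1,-1.5,50,0,0,1,-1.5,100,0,0,1,-1.5,140,0,0,1,-1.5,165,0,0,1,-1.5,174,0,0,1,-1.5,174,0,255,1,-1.5,174,0,255,1,-1.5,174,0,255,1,-1.5,174,0,255,1,-1.5,174,0,255,1,-1.5,174,0,255,1,-1.5,174,0],
)

```text
t: 10.6
ee_pos: [463.7, 329.7, 16.2]
orientation: [2.094, 2.336, 0.009]
ft_force: [-0.4, -0.5, 4.7]
width: 56.0
```

```bash
python3 go.py 463 329.5 195 6.3
```

```text
at [463.7 329.7  16.2] jaw 6.27 tilt 0.42 -> d [   0.     0.6 -178.8] yaw -0.0 q6 0.49 w 56.0 F [-0.4 -0.5  4.7] t 10.6
```

Emit:
move_arm(
  increments=[255,0,0,-20,0,255,0,0,-60,0,255,0,0,-120,0,255,0,0,-170,0,255,0,0,-188,0,255,0,0,-188,0],
)

```text
t: 11.35
ee_pos: [462.7, 329.6, 205.3]
orientation: [2.093, 2.336, 0.013]
ft_force: [-0.3, 0.8, -2.0]
width: 56.2
```

```bash
python3 go.py 630 265 205 -6.66
```

```text
at [462.7 329.6 205.3] jaw 6.27 tilt 0.55 -> d [-82.5 159.3   1.6] yaw 12.9 q6 0.49 w 56.2 F [-0.3  0.8 -2. ] t 11.3
```

Emit:
move_arm(
  increments=[255,-15,30,0,3,255,-37,72,0,6,255,-62,120,0,9,255,-78,150,1,12,255,-82.5,159,1,13,255,-82.5,159.5,1,13,255,-82.5,159.5,1,13],
)

```text
t: 12.22
ee_pos: [628.7, 265.5, 204.7]
orientation: [2.344, 2.087, 0.011]
ft_force: [-1.2, -0.0, -1.5]
width: 56.0
```

```bash
python3 go.py 630.3 265 106 -6.66; python3 - <<'E'
from h import *
c=grab("side"); save(c[0],"s9.png",(180,60,300,180),5)
E
```

```text
at [628.7 265.5 204.7] jaw -6.65 tilt 0.43 -> d [-0.6  0.9 98.7] yaw 0.0 q6 0.5 w 56.0 F [-1.2 -0.  -1.5] t 12.2
```

View pics/s9.png

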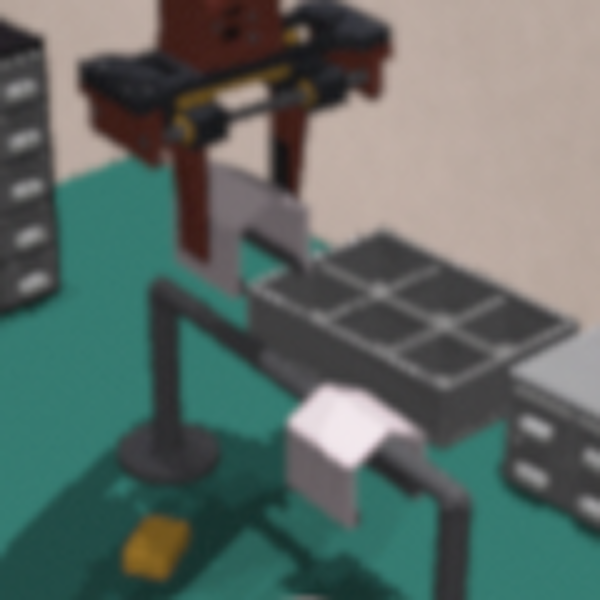

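Emit:
move_arm(
  increments=[255,0,0,30,0,255,0,0,55,0,255,0,0,75,0,255,0,0,88,0,255,0,0,97,0,255,0,0,101,0,255,0,0,103,0,255,0,0,103,0],
)

```text
t: 13.28
ee_pos: [630.8, 266.1, 103.3]
orientation: [2.343, 2.086, 0.015]
ft_force: [1.3, -0.3, 2.6]
width: 55.8
```

```bash
python3 go.py 629.5 265 101 -6.66; python3 - <<'E'
from h import *
c=grab("side"); save(c[0],"s10.png",(180,60,300,180),5)
E
```

```text
at [630.8 266.1 103.3] jaw -6.65 tilt 0.61 -> d [-1.3 -1.1  2.3] yaw 0.0 q6 0.5 w 55.8 F [ 1.3 -0.3  2.6] t 13.3
```

View pics/s10.png

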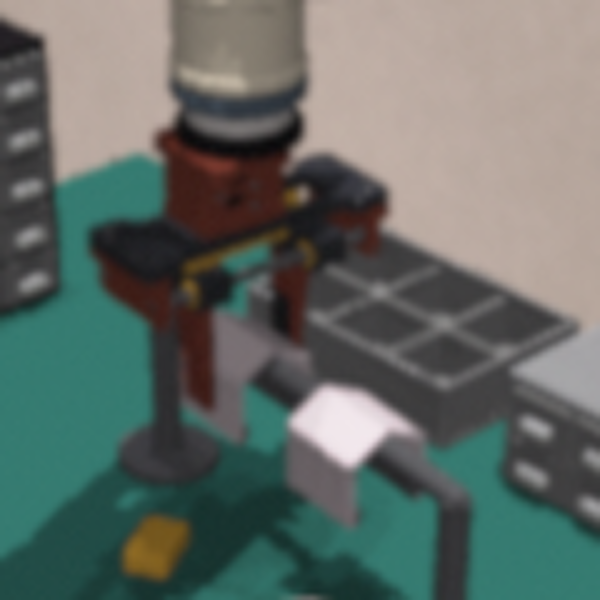

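The former is astride the bar and just touching (2.6 N). I'll release and lift.

Emit:
move_arm(
  increments=[255,0,0,1,0,150,0,0,1,0,0,0,0,1,0,0,0,0,1,0,0,0,0,1,0,0,0,0,1,0,0,0,0,-20,0,0,0,0,-60,0,0,0,0,-100,0,0,0,0,-120,0],
)

```text
t: 14.58
ee_pos: [630.7, 266.2, 227.2]
orientation: [2.342, 2.085, 0.022]
ft_force: [-0.2, -0.4, -0.6]
width: 88.1
```

```bash
python3 go.py 456.9 -276.9 210 2; python3 - <<'E'
from h import *
c=grab("side"); save(c[0],"s11.png",(180,60,300,180),5)
E
```

```text
at [630.7 266.2 227.2] jaw -6.65 tilt 0.88 -> d [-559.7 -109.9   11.9] yaw -8.7 q6 0.5 w 88.1 F [-0.2 -0.4 -0.6] t 14.6
```

View pics/s11.png

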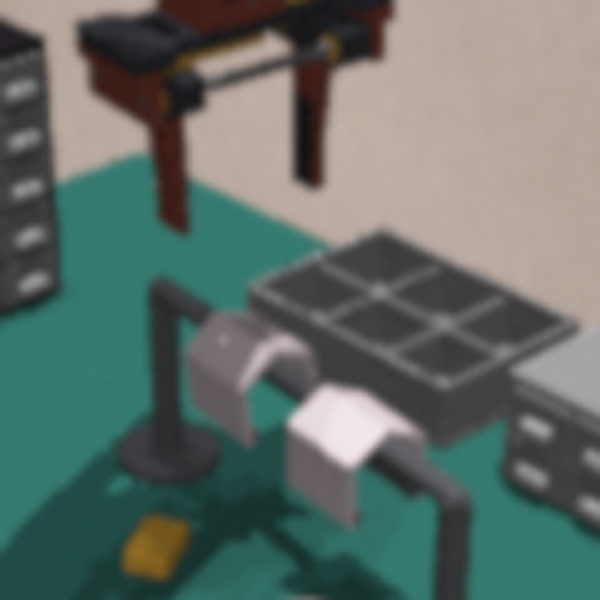

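Both formers hang square on the bar (crop (240,360) and (355,430)). Now punch_a.

Emit:
move_arm(
  increments=[0,-50,-10,1,0,0,-110,-22,2,-2,0,-170,-34,3,-4,0,-230,-46,4,-6,0,-290,-58,5,-8,0,-350,-70,6,-10,0,-410,-81,7,-11,0,-470,-93,8,-11,0,-520,-103,10,-11,0,-550,-109,12,-11,0,-559,-110,12,-11,0,-559,-110,12,-11],
)

```text
t: 16.12
ee_pos: [457.4, -275.7, 210.4]
orientation: [2.132, 2.298, 0.025]
ft_force: [-0.3, -0.9, -0.5]
width: 87.6
```

```bash
python3 go.py 456.9 -276.9 130 4.4
```

```text
at [ 457.4 -275.7  210.4] jaw 4.3 tilt 0.99 -> d [-1.6 -1.9 80.4] yaw -0.1 q6 -0.66 w 87.6 F [-0.3 -0.9 -0.5] t 16.1
```

Emit:
move_arm(
  increments=[0,-1.5,-2,30,0,0,-1.5,-2,60,0,0,-1.5,-2,75,0,0,-1.5,-2,80,0,0,-1.5,-2,80,0,0,-1.5,-2,80,0],
)

```text
t: 16.88
ee_pos: [457.4, -277.0, 131.3]
orientation: [2.13, 2.297, 0.025]
ft_force: [-0.6, 0.0, 0.1]
width: 87.9
```

```bash
python3 go.py 456.9 -276.9 83 4.4; python3 - <<'E'
from h import *
from scipy.spatial.transform import Rotation as R
o=ctrl.get_obs();print(R.from_rotvec(o["orientation"]).as_matrix().round(4).tolist())
c=grab("side"); save(c[0],"s12.png",(260,150,380,270),5)
E
```

```text
at [ 457.4 -277.   131.3] jaw 4.3 tilt 1.04 -> d [-0.  -1.4 48.3] yaw -0.1 q6 -0.66 w 87.9 F [-0.6  0.   0.1] t 16.9
[[-0.0751, 0.997, 0.0173], [0.9972, 0.075, 0.0057], [0.0044, 0.0177, -0.9998]]
```

View pics/s12.png

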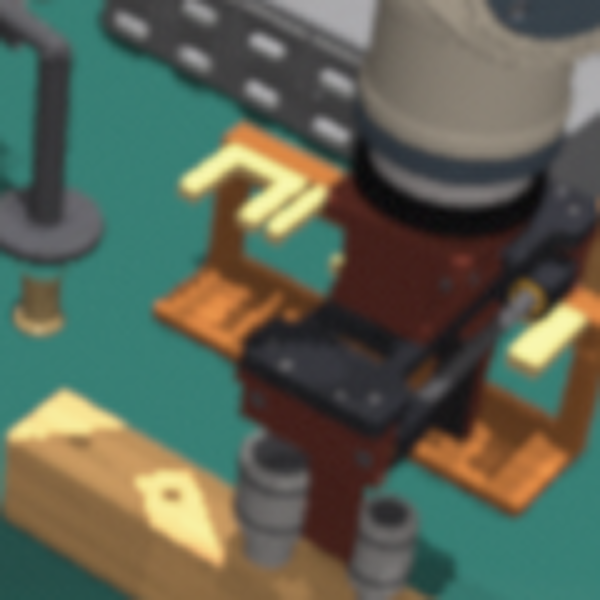

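```bash
python3 - <<'E'
from h import *
c=grab("side")
for p in [(456.9,-276.9,117),(452.6,-221.2,117),(410,-280,131)]:
    u,v=proj(c,p); print(p,u,v,((u-260)*5,(v-150)*5))
E
```

```text
(456.9, -276.9, 117) 335.85035242189264 251.807997002461 (np.float64(379.2517621094632), np.float64(509.039985012305))
(452.6, -221.2, 117) 314.8479582851519 239.93308199418053 (np.float64(274.23979142575945), np.float64(449.6654099709026))
(410, -280, 131) 324.620556446778 258.7998559574205 (np.float64(323.1027822338899), np.float64(543.9992797871025))
```

Emit:
move_arm(
  increments=[0,0,-1.5,20,0,0,0,-1.5,40,0,0,0,-1.5,48,0,0,0,-1.5,48,0,100,0,-1.5,48,0,140,0,-1.5,48,0,150,0,-1.5,48,0,150,0,-1.5,48,0],
)

```text
t: 17.98
ee_pos: [456.7, -277.0, 83.4]
orientation: [2.13, 2.296, 0.025]
ft_force: [1.1, -0.3, -0.6]
width: 51.3
```

```bash
python3 go.py 456.9 -276.9 83 4.4; python3 - <<'E'
from h import *
c=grab("side"); save(c[0],"s13.png",(260,180,380,300),5)
c=grab("top"); save(c[0],"t13.png",(255,120,405,235),5)
E
```

```text
at [ 456.7 -277.    83.4] jaw 4.29 tilt 1.05 -> d [0.1 0.2 0.4] yaw -0.1 q6 -0.67 w 51.3 F [ 1.1 -0.3 -0.6] t 18.0
```

View pics/s13.png

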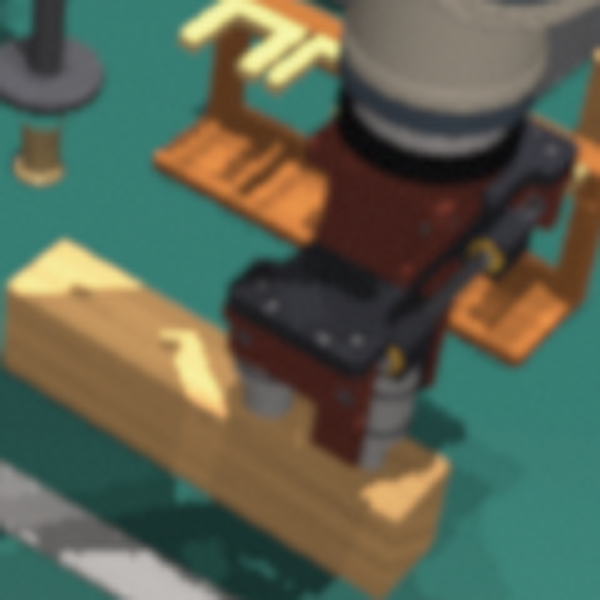

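View pics/t13.png

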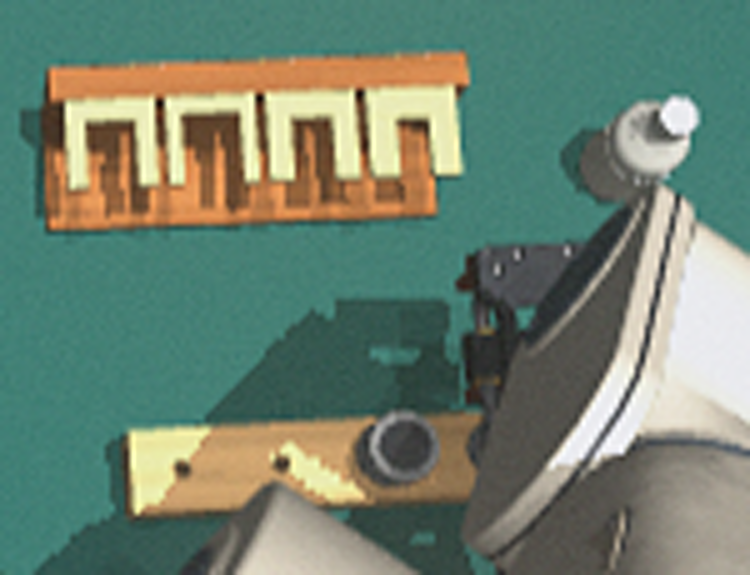

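The fingers straddle punch_a, and the stand hasn't moved (left end at crop (130,470), the same as before). Now I'll close.

Emit:
move_arm(
  increments=[165,0,0,0,0,175,0,0,0,0,185,0,0,0,0,200,0,0,0,0,255,0,0,0,0,255,0,0,0,0,255,0,0,0,0,255,0,0,0,0],
)

```text
t: 19.08
ee_pos: [456.7, -277.0, 83.3]
orientation: [2.13, 2.297, 0.025]
ft_force: [0.4, 1.0, -0.2]
width: 27.7
```

```bash
python3 go.py 456.9 -276.9 120 4.4
```

```text
at [ 456.7 -277.    83.3] jaw 4.3 tilt 1.05 -> d [  0.2   0.9 -36.7] yaw -0.1 q6 -0.67 w 27.7 F [ 0.4  1.  -0.2] t 19.1
```

Emit:
move_arm(
  increments=[255,0,0.2,-8,0,255,0,0.3,-16,0,255,0.1,0.4,-24,0,255,0.1,0.6,-34,0,255,0.2,0.8,-46,0,255,0.2,1,-58,0,255,0.3,1.6,-90,0,255,0.4,2,-120,0,255,0.4,2,-120,0,255,0.4,2,-120,0],
)

```text
t: 20.32
ee_pos: [456.1, -276.8, 202.7]
orientation: [2.131, 2.297, 0.025]
ft_force: [0.4, 0.2, -1.2]
width: 27.6
```

```bash
python3 go.py 626.2 -232.3 205 4.4;  python3 - <<'E'
from h import *
c=grab("side"); save(c[0],"s14.png",(240,120,400,280),4)
E
```

```text
at [ 456.1 -276.8  202.7] jaw 4.29 tilt 1.02 -> d [ 31.6 173.    0.9] yaw -0.1 q6 -0.66 w 27.6 F [ 0.4  0.2 -1.2] t 20.3
```

View pics/s14.png

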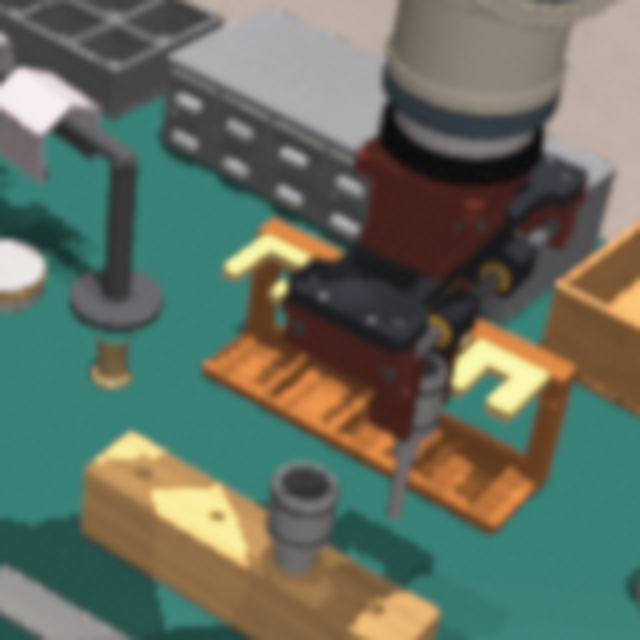

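```bash
python3 - <<'E'
from h import *
c=grab("side")
for z in (130,230): 
    u,v=proj(c,(456.4,-277,z)); print(z,((u-240)*4,(v-120)*4))
save(c[0],"s15.png",(310,190,370,260),10)
E
```

```text
130 (np.float64(386.2818556279151), np.float64(510.9006875528894))
230 (np.float64(413.4207273632155), np.float64(371.30826354521594))
```

View pics/s15.png

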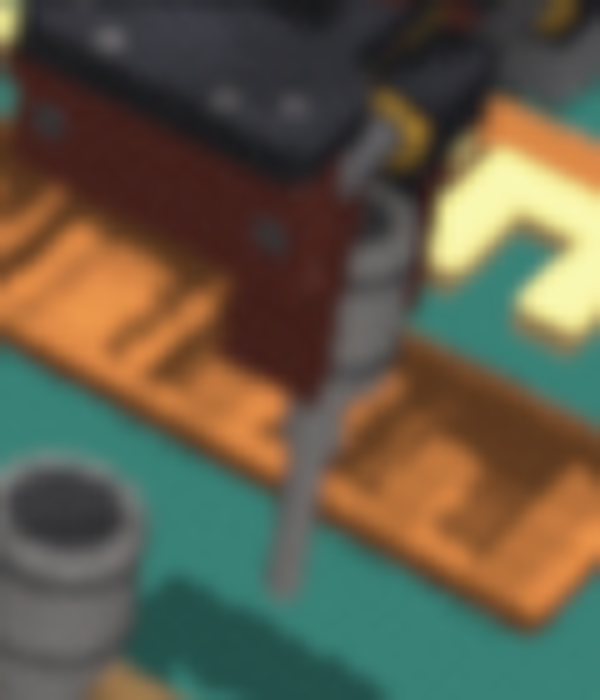

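The shank leans as much as perspective predicts (about 11–12° at side px (338,249)), so the punch hangs upright. The side camera shows a steady bias of about 2 px against the robot, also on the fingers. Moving over notch a.

Emit:
move_arm(
  increments=[255,5,25,0,0,255,12,65,0,0,255,20,110,0,0,255,27,148,0,0,255,31,168,0,0,255,31.5,173,1,0,255,31.5,173,1,0,255,31.5,173,1,0],
)

```text
t: 21.42
ee_pos: [625.2, -232.3, 203.7]
orientation: [2.133, 2.298, 0.024]
ft_force: [0.3, -0.4, -0.9]
width: 27.4
```

```bash
python3 go.py 626.2 -232.3 125 4.4;  python3 - <<'E'
from h import *
c=grab("side"); save(c[0],"s16.png",(300,100,400,220),6)
c=grab("top"); save(c[0],"t16.png",(255,100,405,215),5)
E
```

```text
at [ 625.2 -232.3  203.7] jaw 4.27 tilt 0.93 -> d [-0.5 -0.1 78.7] yaw -0.1 q6 -0.46 w 27.4 F [ 0.3 -0.4 -0.9] t 21.4
```

View pics/s16.png

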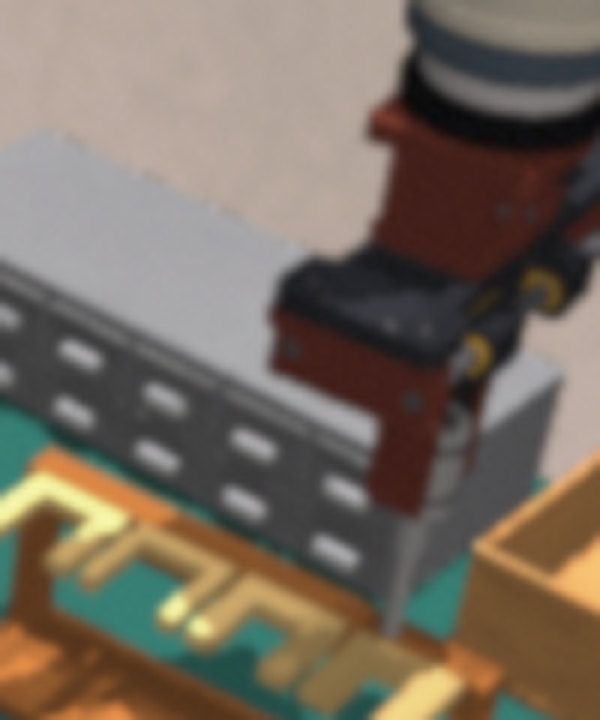

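View pics/t16.png

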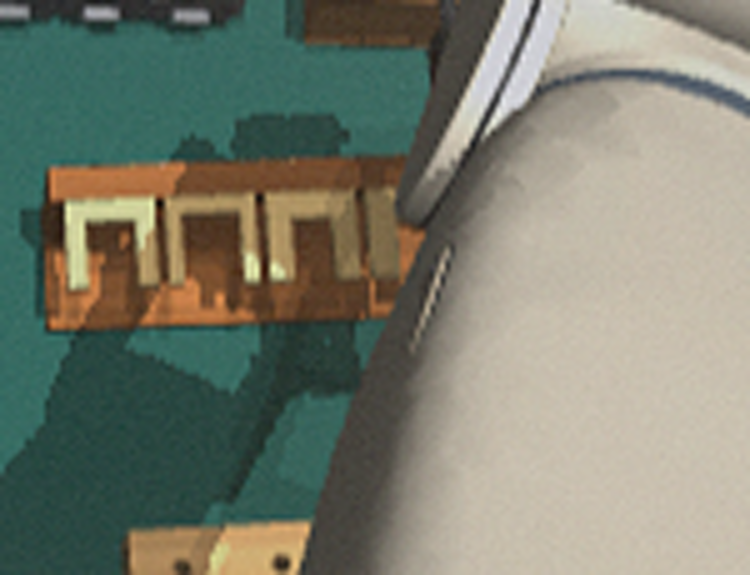

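Emit:
move_arm(
  increments=[255,-0.5,0,15,0,255,-0.5,0,30,0,255,-0.5,0,45,0,255,-0.5,0,60,0,255,-0.5,0,69,0,255,-0.5,0,69,0,255,-0.5,0,69,0],
)

```text
t: 22.4
ee_pos: [626.8, -232.7, 135.5]
orientation: [2.132, 2.297, 0.025]
ft_force: [-0.6, -0.8, -1.3]
width: 27.4
```

```bash
python3 go.py 626.2 -232.3 105 4.4;  python3 - <<'E'
from h import *
c=grab("side"); save(c[0],"s17.png",(320,150,400,240),8)
E
```

```text
at [ 626.8 -232.7  135.5] jaw 4.25 tilt 0.99 -> d [ 0.3 -1.  30.5] yaw -0.1 q6 -0.46 w 27.4 F [-0.6 -0.8 -1.3] t 22.4
```

View pics/s17.png

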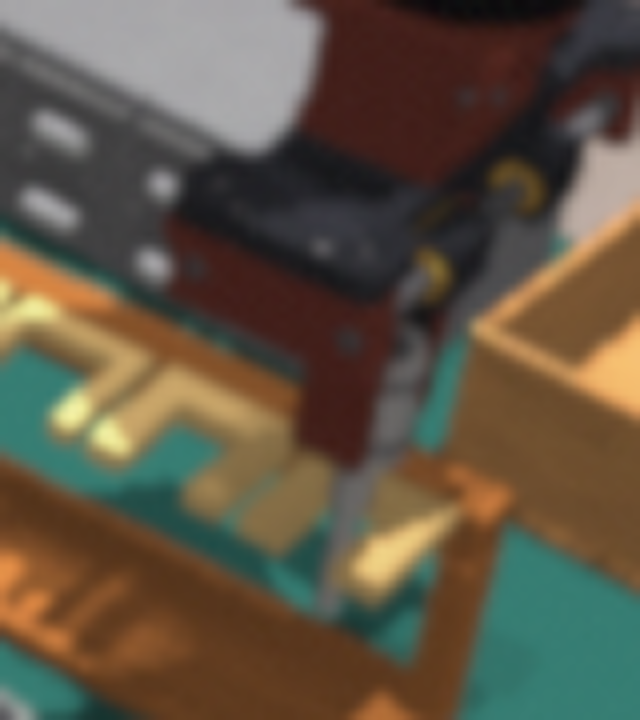

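The shank is in notch a, centred between its arms (crop (340,540)). I'll lower further.

Emit:
move_arm(
  increments=[255,0.3,-1,8,0,255,0.3,-1,16,0,255,0.3,-1,22,0,255,0.3,-1,26,0,255,0.3,-1,28.5,0,255,0.3,-1,29,0,255,0.3,-1,29,0],
)

```text
t: 23.32
ee_pos: [626.4, -232.4, 106.8]
orientation: [2.132, 2.297, 0.025]
ft_force: [-0.2, 0.3, -0.8]
width: 27.4
```

```bash
python3 go.py 626.2 -232.3 106 4.4;  python3 - <<'E'
from h import *
c=grab("side"); save(c[0],"s18.png",(320,150,400,240),8)
E
```

```text
at [ 626.4 -232.4  106.8] jaw 4.25 tilt 1.02 -> d [ 0.1 -0.2  0.8] yaw -0.1 q6 -0.46 w 27.4 F [-0.2  0.3 -0.8] t 23.3
```

View pics/s18.png

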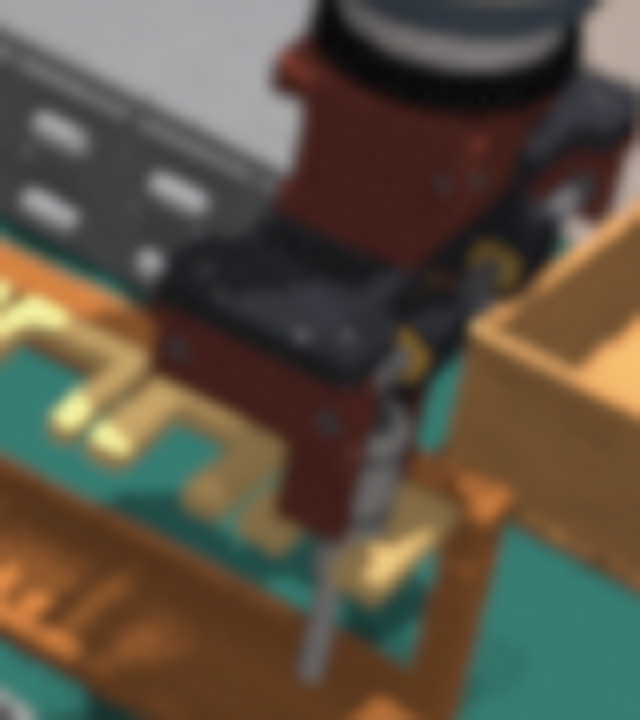

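Emit:
move_arm(
  increments=[255,0,1,0.8,0,255,0,1,1.5,0,255,0,1,1.5,0],
)

```text
t: 23.75
ee_pos: [627.7, -232.4, 106.3]
orientation: [2.132, 2.296, 0.025]
ft_force: [-1.5, 0.9, 4.8]
width: 27.8
```

```bash
python3 go.py 626.2 -232.3 105 4.4
```

```text
at [ 627.7 -232.4  106.3] jaw 4.26 tilt 1.04 -> d [ 0.2 -1.5  1.2] yaw -0.1 q6 -0.46 w 27.8 F [-1.5  0.9  4.8] t 23.8
```

It is seated (4.8 N at the expected height). Releasing and raising.

Emit:
move_arm(
  increments=[170,0,0,0,0,150,0,0,0,0,100,0,0,0,0,0,0,0,0,0,0,0,0,0,0,0,0,0,-20,0,0,0,0,-60,0,0,0,0,-100,0,0,0,0,-105,0,0,0,0,-105,0],
)

```text
t: 25.0
ee_pos: [625.9, -233.0, 212.0]
orientation: [2.131, 2.296, 0.026]
ft_force: [-0.3, 0.6, -0.7]
width: 87.5
```

```bash
python3 go.py 452.6 -221.2 205 4.4;  python3 - <<'E'
from h import *
c=grab("side"); save(c[0],"s19.png",(250,130,400,260),5)
E
```

```text
at [ 625.9 -233.   212. ] jaw 4.26 tilt 1.09 -> d [  24.6 -172.     3.9] yaw -0.1 q6 -0.46 w 87.5 F [-0.3  0.6 -0.7] t 25.0
```

View pics/s19.png

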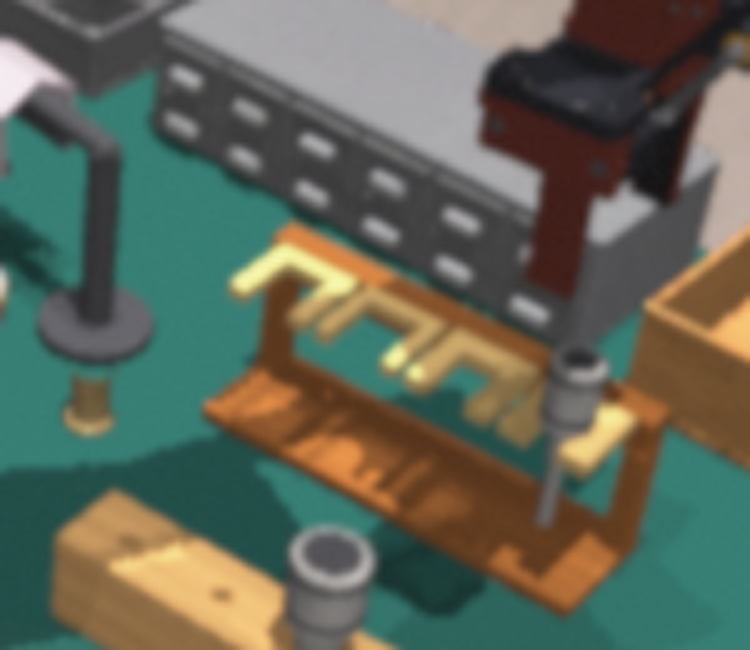

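punch_a hangs in notch a (crop (570,400)), and the stand hasn't moved. Going to punch_c.

Emit:
move_arm(
  increments=[0,5,-35,1,0,0,12,-85,2,0,0,18,-130,3,0,0,23,-160,4,0,0,24.5,-172,4,0,0,24.5,-172,4,0,0,24.5,-172,4,0],
)

```text
t: 25.92
ee_pos: [453.2, -221.4, 204.0]
orientation: [2.132, 2.297, 0.025]
ft_force: [0.1, 0.1, 0.0]
width: 87.5
```

```bash
python3 go.py 452.6 -221.2 83 4.4
```

```text
at [ 453.2 -221.4  204. ] jaw 4.26 tilt 1.03 -> d [ -0.4  -2.7 121. ] yaw -0.1 q6 -0.57 w 87.5 F [0.1 0.1 0. ] t 25.9
```

Emit:
move_arm(
  increments=[0,-0.4,-1,40,0,0,-0.4,-2,80,0,0,-0.4,-2.5,105,0,0,-0.4,-2.7,119,0,0,-0.4,-2.7,121,0,0,-0.4,-2.7,121,0,90,-0.4,-2.7,121,0,110,-0.4,-2.7,121,0,120,-0.4,-2.7,121,0,120,-0.4,-2.7,121,0],
)

```text
t: 27.18
ee_pos: [452.7, -221.3, 83.2]
orientation: [2.131, 2.296, 0.025]
ft_force: [-1.3, -0.2, -0.0]
width: 51.6
```

```bash
python3 go.py 452.6 -221.2 83 4.4; python3 - <<'E'
from h import *
c=grab("side"); save(c[0],"s20.png",(250,170,370,290),5)
E
```

```text
at [ 452.7 -221.3   83.2] jaw 4.26 tilt 1.04 -> d [ 0.1 -0.1  0.2] yaw -0.1 q6 -0.58 w 51.6 F [-1.3 -0.2 -0. ] t 27.2
```

View pics/s20.png

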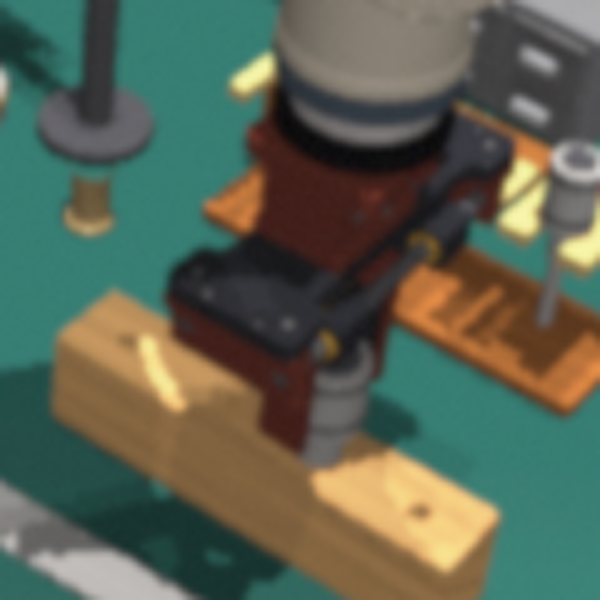

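Punch_c (crop (340,400)) is between the pads. Closing, then lifting straight up.

Emit:
move_arm(
  increments=[130,0,0,0,0,140,0,0,0,0,150,0,0,0,0,170,0,0,0,0,255,0,0,0,0,255,0,0,0,0,255,0,0,0,0,255,0,0,0,0],
)

```text
t: 28.22
ee_pos: [452.6, -221.3, 83.1]
orientation: [2.132, 2.297, 0.025]
ft_force: [-1.8, -0.5, 1.0]
width: 37.4
```

Emit:
move_arm(
  increments=[255,0,0.2,-8,0,255,0,0.3,-16,0,255,0.1,0.4,-24,0,255,0.1,0.6,-34,0,255,0.2,0.8,-46,0,255,0.2,1,-58,0,255,0.3,1.6,-90,0,255,0.4,2,-121,0,255,0.4,2,-121,0,255,0.4,2,-121,0],
)

```text
t: 29.48
ee_pos: [452.0, -221.2, 203.6]
orientation: [2.132, 2.297, 0.025]
ft_force: [-0.2, 0.9, -1.7]
width: 37.6
```

```bash
python3 go.py 615 -64.7 204 4.4; python3 - <<'E'
from h import *
c=grab("side"); save(c[0],"s21.png",(240,120,400,280),4)
E
```

```text
at [ 452.  -221.2  203.6] jaw 4.27 tilt 1.01 -> d [143.9 174.2   3.2] yaw -0.1 q6 -0.57 w 37.6 F [-0.2  0.9 -1.7] t 29.5
```

View pics/s21.png

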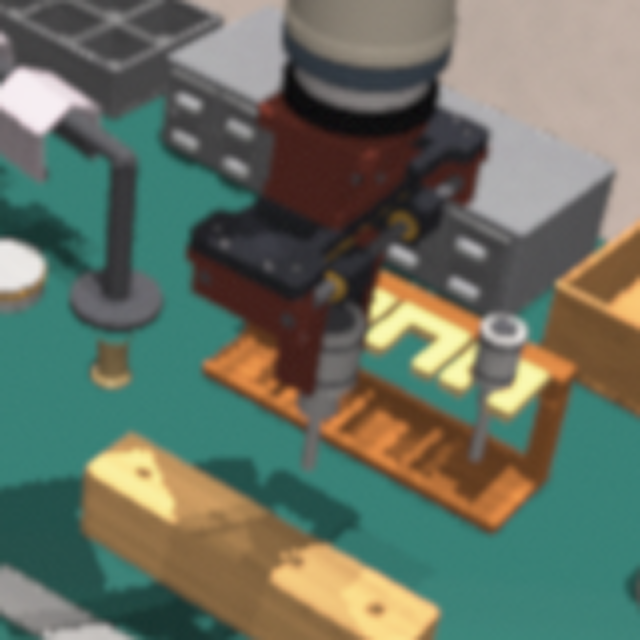

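Punch_c is out, the stand is in place, and width 37.6 mm confirms c. Moving over notch c (leftmost, 28 mm).

Emit:
move_arm(
  increments=[255,20,24,0,0,255,50,60,0,0,255,85,103,1,0,255,115,140,1,0,255,135,164,2,0,255,144,174,2,0,255,144,174.5,2,0,255,144,174.5,2,0],
)

```text
t: 30.52
ee_pos: [614.0, -65.3, 204.2]
orientation: [2.134, 2.298, 0.023]
ft_force: [-0.0, 0.1, -2.6]
width: 37.3
```

```bash
python3 go.py 615 -64.7 135 4.4
```

```text
at [614.  -65.3 204.2] jaw 4.22 tilt 0.89 -> d [ 0.1  0.1 69.2] yaw -0.2 q6 -0.21 w 37.3 F [-0.   0.1 -2.6] t 30.5
```

Emit:
move_arm(
  increments=[255,0,0,15,0,255,0,0,30,0,255,0,0,45,0,255,0,0,60,0,255,0,0,69,0,255,0,0,69,0,255,0,0,69,0],
)

```text
t: 31.4
ee_pos: [615.4, -64.8, 135.6]
orientation: [2.134, 2.297, 0.024]
ft_force: [0.5, -0.1, -1.7]
width: 37.5
```

```bash
python3 go.py 615 -64.7 106 4.4;  python3 - <<'E'
from h import *
c=grab("side"); save(c[0],"s22.png",(260,130,360,230),7)
E
```

```text
at [615.4 -64.8 135.6] jaw 4.23 tilt 0.93 -> d [-0.  -0.8 29.6] yaw -0.2 q6 -0.21 w 37.5 F [ 0.5 -0.1 -1.7] t 31.4
```

View pics/s22.png

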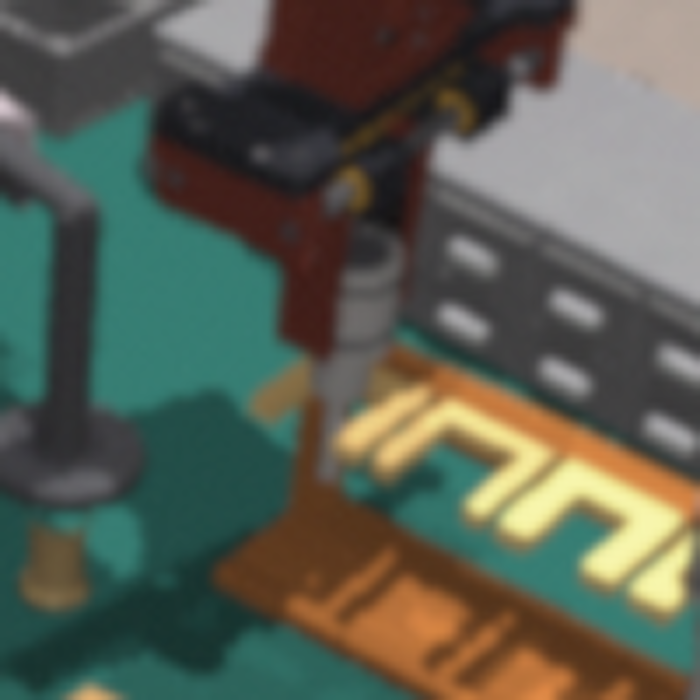

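The shank is inside notch c, between the arms at (270,400) and (360,430). Lowering.

Emit:
move_arm(
  increments=[255,0,-0.8,8,0,255,0,-0.8,16,0,255,0,-0.8,22,0,255,0,-0.8,26,0,255,0,-0.5,28.5,0,255,0,0,30,0,255,0,0,30.5,0,255,0,0,30.5,0],
)

```text
t: 32.45
ee_pos: [615.7, -64.6, 106.1]
orientation: [2.134, 2.297, 0.023]
ft_force: [-3.0, 0.4, 4.9]
width: 37.8
```

```bash
python3 go.py 615 -64.7 106 4.4;  python3 - <<'E'
from h import *
c=grab("side"); save(c[0],"s23.png",(260,130,360,230),7)
E
```

```text
at [615.7 -64.6 106.1] jaw 4.23 tilt 0.92 -> d [-0.  -0.7  0. ] yaw -0.2 q6 -0.21 w 37.8 F [-3.   0.4  4.9] t 32.5
```

View pics/s23.png

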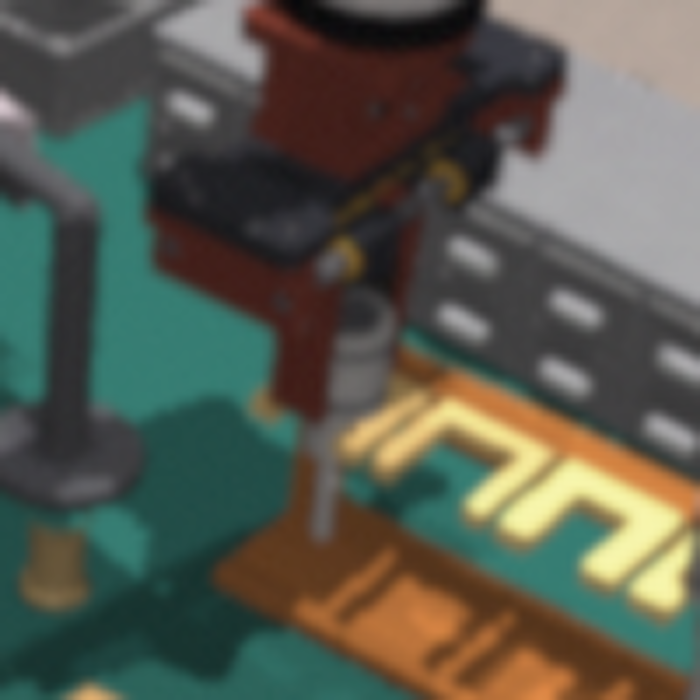

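Punch_c is seated (4.9 N). Releasing and retreating to a clear place.

Emit:
move_arm(
  increments=[140,0,0,0,0,120,0,0,0,0,80,0,0,0,0,0,0,0,0,0,0,0,0,0,0,0,0,0,-20,0,0,0,0,-60,0,0,0,0,-110,0,0,0,0,-130,0,0,0,0,-130,0],
)

```text
t: 33.75
ee_pos: [615.1, -65.7, 239.2]
orientation: [2.131, 2.294, 0.028]
ft_force: [0.3, 0.9, 0.2]
width: 87.9
```

```bash
python3 go.py 380 -330 260 4.4
```

```text
at [615.1 -65.7 239.2] jaw 4.23 tilt 1.19 -> d [-246.1 -253.5  -27. ] yaw -0.2 q6 -0.21 w 87.9 F [0.3 0.9 0.2] t 33.8
```

Emit:
move_arm(
  increments=[0,-30,-30,-10,0,0,-70,-72,-20,0,0,-110,-114,-25,0,0,-150,-155,-27,0,0,-190,-196,-27,0,0,-225,-232,-27,0,0,-246,-253,-27,0,0,-246,-253,-27,0,0,-246,-253,-27,0,0,-246,-253,-27,0],
)

```text
t: 35.0
ee_pos: [381.1, -328.9, 259.7]
orientation: [2.129, 2.296, 0.028]
ft_force: [-0.1, 0.5, -0.5]
width: 87.9
```

```bash
python3 - <<'E'
from h import *
ct=grab("top"); cs=grab("side")
save(ct[0],"tf.png",s=1.5); save(cs[0],"sf.png",s=1.5)
save(cs[0],"sf2.png",(190,90,390,240),4); save(ct[0],"tf2.png",(110,110,360,230),3.2)
E
```

```text
(no output)
```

View pics/tf.png

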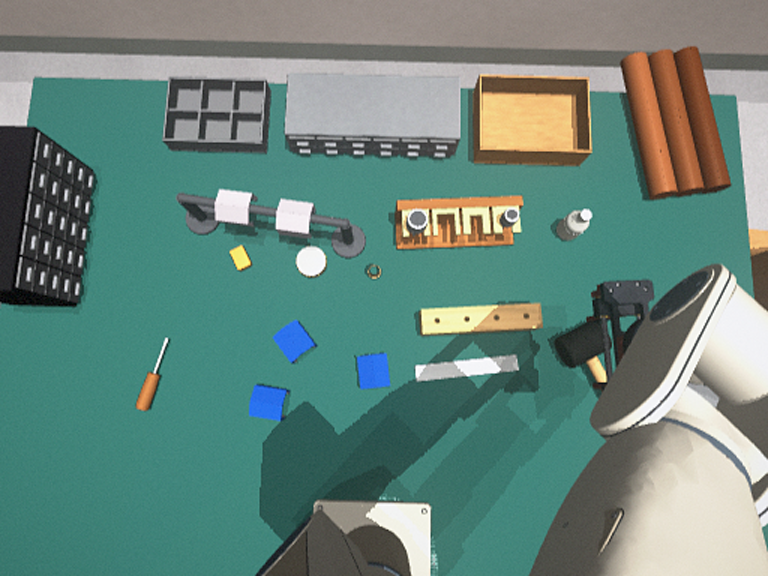

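View pics/sf2.png

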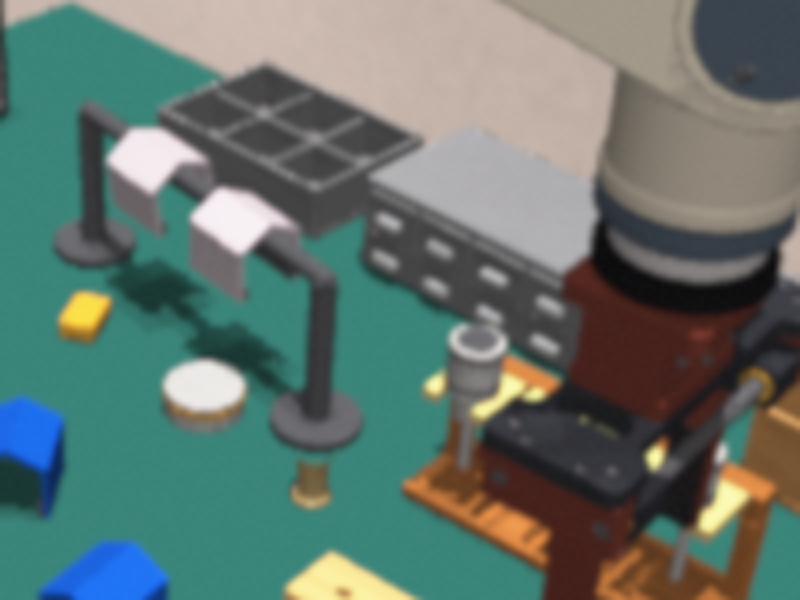

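View pics/tf2.png

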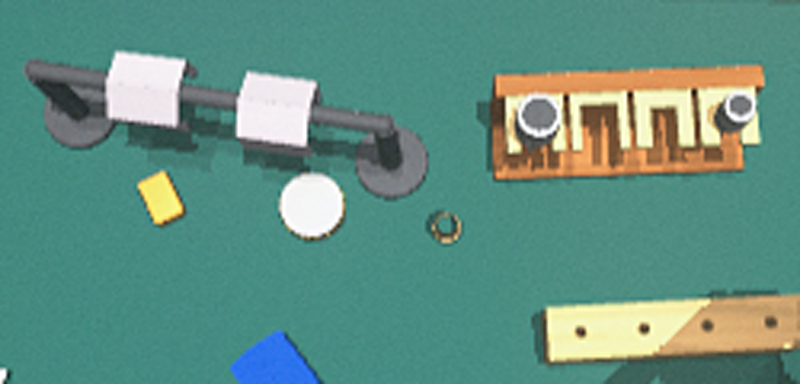

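```bash
python3 - <<'E'
from h import *
c=grab("top"); f=c[0]; hsv=cv2.cvtColor(f,cv2.COLOR_RGB2HSV)
m=cv2.inRange(hsv,(0,0,60),(180,45,255)); m[:132]=0;m[160:]=0;m[:,:262]=0;m[:,352:]=0
cs,_=cv2.findContours(m,cv2.RETR_EXTERNAL,cv2.CHAIN_APPROX_NONE)
for k in cs:
    if cv2.contourArea(k)<20: continue
    e=cv2.fitEllipse(k); print(np.round(e[0],1),np.round(e[1],1),onz(c,*e[0],140).round(1))
m=cv2.inRange(hsv,(0,0,150),(180,45,255)); m[:115]=0;m[170:]=0;m[:,:120]=0;m[:,225:]=0
cs,_=cv2.findContours(m,cv2.RETR_EXTERNAL,cv2.CHAIN_APPROX_NONE)
for k in cs:
    if cv2.contourArea(k)<150: continue
    r=cv2.minAreaRect(k); print("former",r,onz(c,*r[0],132).round(1))
o=ctrl.get_obs();print(o["t"],np.abs(o["qvel"]).max())
E
```

```text
[277.2 146.9] [15.6 17.8] [610.7 -63.  140. ]
[339.6 144.1] [10.  14.4] [ 622.9 -229.   140. ]
former ((195.29000854492188, 143.469970703125), (23.334524154663086, 21.21320343017578), 8.13010311126709) [616.5 156.9 132. ]
former ((154.4923095703125, 137.06155395507812), (23.566598892211914, 21.333972930908203), 7.125016689300537) [631.4 267.9 132. ]
35.15 0.005245935720985579
```

```bash
python3 - <<'E'
from h import *
c=grab("top"); f=c[0]
save(f,"tz.png",(262,128,352,168),8)
hsv=cv2.cvtColor(f,cv2.COLOR_RGB2HSV)
for (x0,x1) in((268,287),(330,350)):
    S=8;sub=cv2.resize(hsv[132:160,x0:x1],None,fx=S,fy=S,interpolation=cv2.INTER_CUBIC)
    m=cv2.inRange(sub,(0,0,150),(180,50,255))
    cs,_=cv2.findContours(m,cv2.RETR_EXTERNAL,cv2.CHAIN_APPROX_NONE); k=max(cs,key=cv2.contourArea)
    (u,v),r=cv2.minEnclosingCircle(k); u=u/S+x0-.44; v=v/S+132-.44
    print(u,v,"diam",2*r/S/c[1]*950,onz(c,u,v,140).round(1))
E
```

```text
276.5223327255249 147.7416520690918 diam 59.00344896750069 [608.3 -61.1 140. ]
337.6225 142.31 diam 45.41561152573998 [ 627.7 -223.7  140. ]
```

View pics/tz.png

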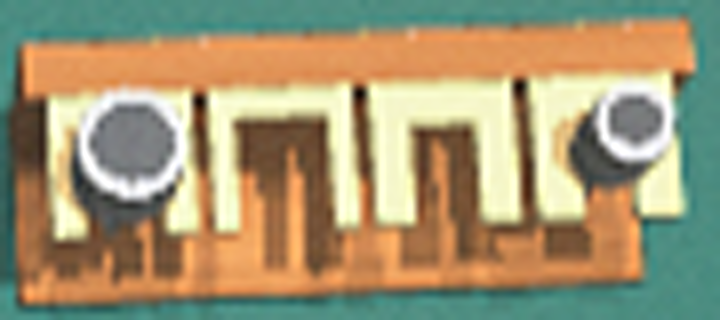

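```bash
python3 - <<'E'
from h import *
c=grab("top")
for u,v in((278.1,145.4),(340.9,142.4)): print(onz(c,u,v,140).round(1))
E
```

```text
[614.8 -65.2 140. ]
[ 627.7 -232.5  140. ]
```

The rim centres give punch_c about 3 mm and punch_a about 2 mm from their notch axes (8 mm allowed). The formers lie on the bar line and square to it, and everything else is unmoved. Handing in.

```bash
python3 - <<'E'
from h import *
print(ctrl.close_job())
E
```

```text
the job is handed in; nothing more can be done
None
```

I hung both punches and both formers and handed the job in at about 35 s of the 210 s; it reports no verdict.

- **Punches:** only two were in the stand, a and c. I drew each straight up and lowered it from above into its own notch: a into the rightmost (18 mm), c into the leftmost (28 mm). Each read about 5 N of contact at the expected seating height before I released it. In the last top picture c is about 3 mm and a about 2 mm from its notch axis (8 mm allowed). Part of that is deliberate: I aimed 3 mm short of the notch ends. I judged them upright from the pictures and did not measure the angle.
- **Formers:** the two light ones hang astride the bar, about 55 mm either side of its middle. They lie on the measured bar line and square to it within about 2°. I left the three blue look-alikes alone.
- **Stand and other things:** the stand is upright and empty in its place, and everything else looks unmoved in the pictures. The mallet and the glue were partly or wholly hidden by the arm in some of the last views, but nothing touched them.

**Checks that disagreed:**
- The side camera sat about 2 px off the robot and the top camera, so I took positions from the top camera.
- The two automatic fits of the punch rims were thrown off by the visible sides of the heads and neighbouring bright areas, so I read the rim centres from an enlarged picture.
- The tool tilt crept up to about 1° during the run.

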